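# Line up the game figures by height beside the lantern

### The job

Line the four game figures up on the display board in order of height, one standing in the middle of each cork disc: the tallest on the disc at the lantern end of the row, and so on down to the shortest at the end by the wooden box. Set each one down upright without dropping it or knocking any over, and leave the lantern and the box where they are; the figures may face any way.

Things in the scene. Friction and masses are not known exactly. Their poses are not given: they have to be found in the camera images.
- demon: Winged horned demon, the tallest figure, 114 mm high, grey resin, about 180 g, on a black round base 65 mm across, 5 mm thick. Origin: centre of the underside; z up, front faces -x. Grip front and back, along its x: the chest is 23 mm thick, 29 mm wide, from 47 to 86 mm above the underside. Raised wings (88 mm across, along y) and head stay within that thickness.
- ogre: Fat horned ogre with a club, second tallest, 86 mm high, grey resin, about 120 g, on a black round base 52 mm across, 5 mm thick. Origin: centre of the underside; z up, front faces -x. Grip front and back, along its x: the belly is 29 mm thick, 36 mm wide (62 mm over arms and club), from 27 to 61 mm above the underside.
- knight: Knight in pointed hood and cloak, sword point down, third in height, 62 mm high, grey resin, about 60 g, on a black round base 42 mm across, 5 mm thick. Origin: centre of the underside; z up, front faces -x. Grip front and back, along its x: chest and cloak are 21 mm thick (x -10 to +10 mm), 26 mm wide (37 mm over arms and sword), from 21 to 47 mm above the underside.
- dwarf: Squat bearded dwarf in a round steel helmet, with round shield and axe, the shortest, 44 mm high, grey resin, about 40 g, on a black round base 33 mm across, 5 mm thick. Origin: centre of the underside; z up, front faces -x. Grip front and back, along its x: the chest is 18 mm thick, 21 mm wide (32 mm over shield and axe), from 14 to 33 mm above the underside; keep the fingertips above the base.
- place_a: First, at one end, of four discs in a row 95 mm apart, order a, b, c, d along -y of this frame: a flat light cork inlay, 84 mm across, in the top of the brown wooden display board (420 x 120 x 18 mm, fixed). Origin: middle of the disc on the board's top face, 18 mm above the table; x across the board, y along the row.
- place_b: Second of four discs in a row 95 mm apart, order a, b, c, d along -y of this frame: a flat light cork inlay, 84 mm across, in the top of the brown wooden display board (420 x 120 x 18 mm, fixed). Origin: middle of the disc on the board's top face, 18 mm above the table; x across the board, y along the row.
- place_c: Third of four discs in a row 95 mm apart, order a, b, c, d along -y of this frame: a flat light cork inlay, 84 mm across, in the top of the brown wooden display board (420 x 120 x 18 mm, fixed). Origin: middle of the disc on the board's top face, 18 mm above the table; x across the board, y along the row.
- place_d: Last, at the other end, of four discs in a row 95 mm apart, order a, b, c, d along -y of this frame: a flat light cork inlay, 84 mm across, in the top of the brown wooden display board (420 x 120 x 18 mm, fixed). Origin: middle of the disc on the board's top face, 18 mm above the table; x across the board, y along the row.
- lantern: Small square candle lantern of dark metal and glass with a tealight inside, 84 x 84 mm, 143 mm high with its ring, 0.7 kg, standing loose on the table past one end of the board, its centre about 132 mm from the nearest disc's middle; which end varies. It marks the tall end of the row. Origin: centre of its underside.
- chest: Plain wooden box with a sliding lid, 93 x 93 mm, 75 mm high, 0.6 kg, standing loose on the table past the other end of the board, its centre about 132 mm from the nearest disc's middle. Origin: centre of its underside.
Things that resemble listed ones, but are neither listed nor needed, are in the scene too. What is shaped like the dwarf but orange or red is not meant.

How it is judged:
At the end, for the whole second after the job is handed in: Demon, ogre, knight and dwarf stand in this order on the four discs, counted from the lantern's end: each base centre within 12 mm of its disc's middle, the underside on the board (within 4 mm), upright within 0.12 rad, at rest and released (((horizontal distance between lantern and place_a below 0.2 m and horizontal distance between demon and place_a below 0.012 m and z of demon in the frame of place_a between -0.004 and 0.004 m and horizontal distance between ogre and place_b below 0.012 m and z of ogre in the frame of place_b between -0.004 and 0.004 m and horizontal distance between knight and place_c below 0.012 m and z of knight in the frame of place_c between -0.004 and 0.004 m and horizontal distance between dwarf and place_d below 0.012 m and z of dwarf in the frame of place_d between -0.004 and 0.004 m) or (horizontal distance between lantern and place_d below 0.2 m and horizontal distance between demon and place_d below 0.012 m and z of demon in the frame of place_d between -0.004 and 0.004 m and horizontal distance between ogre and place_c below 0.012 m and z of ogre in the frame of place_c between -0.004 and 0.004 m and horizontal distance between knight and place_b below 0.012 m and z of knight in the frame of place_b between -0.004 and 0.004 m and horizontal distance between dwarf and place_a below 0.012 m and z of dwarf in the frame of place_a between -0.004 and 0.004 m)) and angle between each of demon, ogre, knight, dwarf's own z axis and vertical below 0.12 rad and linear speed of each of demon, ogre, knight, dwarf below 0.02 m/s and angular speed of each of demon, ogre, knight, dwarf below 0.2 rad/s); the robot touches nothing.
It fails at once if a figure is knocked over or turned on its side (angle between any of demon, ogre, knight, dwarf's own z axis and vertical above 0.9 rad).
It fails at once if a figure is dropped (falls free of the fingers faster than 0.7 m/s, a fall of about 25 mm) ((linear speed of demon above 0.7 m/s and contact force between demon and the fingers below 0.01 N) or (linear speed of ogre above 0.7 m/s and contact force between ogre and the fingers below 0.01 N) or (linear speed of knight above 0.7 m/s and contact force between knight and the fingers below 0.01 N) or (linear speed of dwarf above 0.7 m/s and contact force between dwarf and the fingers below 0.01 N)).
It fails at once if the lantern or the wooden box is shifted by more than 20 mm (distance of any of lantern, chest from where it was at the start of the episode above 0.02 m).
It also fails if it takes over 104 s, if anything falls off the work surface, if the arm or the gripper's body presses on something with over 40 N, if the wrist force passes 120 N, or if a joint passes its speed limit or range.

### The arm

A 6-joint arm with a two-finger parallel gripper is mounted at the origin on the work surface. World frame = base frame: x ahead of the robot, y to its left, z up, the work surface at z = 0. Lengths are in m, angles in rad, forces in N, time in s.
With the tool pointing down it reaches from about 0.3 to 0.875 m from the base axis. Payload 6.4 kg.
Tool frame: the origin (TCP) lies on the centre line of the jaws, within the pads' length; the fingertips stand manip.tip_extent ahead of it and the grasp point (between the pads) lies 3 mm ahead of it (manip.tip_extent is the distance from the TCP to the fingertips, in m); z points along the fingers, y is the direction in which the jaws open and shut (so a half turn about z gives the same grasp; the last joint's range is limited). The gripper opens to 85 mm and grips with 20 to 120 N. Pads are 22 mm wide; open, the fingers measure 114 mm over their backs; the gripper's body (76 mm by 85 mm) begins 54 mm behind the grasp point. The pads swing forward as they close: fully open they stand 13 mm farther back than shut.
Start: joints at [0.974, 0.181, 1.607, -0, 1.354, -0.206], TCP at [0.219, 0.532, 0.224] pointing down, gripper open.
Joint ranges: [-2.99, 2.99], [-0.89, 2.07], [0.3, 2.58], [-1.14, 4.28], [0, 2.63], [-3.12, 3.12]. Speed limits (rad/s): [2.57, 2.57, 3.01, 3.14, 3.14, 3.14].

### API

Orientations are given as a unit quaternion [w, x, y, z].
In Python, from plant import sensors, cams, manip gives the robot as it stands.
- The arm moves only by the shell command python3 -m crank 'ROWS'. ROWS is a JSON object of lists of equal length, an entry for each row: "travel": the shift along the tool's x, y, z in mm, a list of three; "yaw": the turn about the tool's z in degrees; "fingers": the opening, from 0 (shut) to 1 (fully open). A call has 1 to 5 rows; each row is the pose to reach, as a shift and turn from the pose measured when the call began, along the tool's axes at that moment; what a row does not reach only later rows make up. A row lasts 1/12 s, in which the tool goes at most 41.7 mm and 7.16 degrees, less where a joint would pass 70% of its speed; a pose out of reach is approached as far as the arm can. A call with a gripper value outside its range is refused whole. The fingers move at their own pace and stop on an object; the grip force is fixed at half the most. Time passes only in rows, so rows that repeat a pose let the fingers close. It gives the time, the measured TCP pose, the force and the opening at its end, in the units of the state.
- sensors.read_state(): the state, without advancing time (a new reading comes with each control period).
- cams.snapshot(name): name is "side" or "top" or "wrist"; returns a dict with "img" (400x640x3 uint8, red, green, blue), "z_map" (400x640 float32, m along the optical axis (not along the pixel's ray), 0 where there is no reading), "fx", "fy", "cx", "cy" (pixels), "distortion" ([k1, k2, p1, p2, k3] as OpenCV has them; the pictures are not rectified), "R" (3x3) and "t" (3): a world point X has camera coordinates R X + t; the wrist camera has in their place "hand_eye" (4x4, takes a point from camera to tool coordinates, whose origin is the TCP and whose axes are the flange's). Camera axes: x right, y down, z forward; pixel columns grow to the right and rows downward; lengths in m; the calibration is good to about 2 mm. A picture is of the moment at which its call begins: read the wrist's pose just before it.
- manip.sign_off(): hands the job in, once; it reports no verdict.
The state is a dict: "clock": time; "q": joint angles; "qd": joint speeds; "joint_torque": joint torques, N m; "ee_pos": TCP position; "ee_rot": TCP orientation; "contact_force": force on the tool from outside, world axes, zero at the start; "moment": the same for the moment, N m; "grip_width": finger opening in m.
Only numpy, scipy, OpenCV 4.12 (cv2) and the standard library are available. Lean on these libraries where they do the work, as an engineer would, in place of code of your own. Each camera call takes 0.05 s, during which the arm holds its last target.

## Working session

There is one attempt and no reset: what is moved stays moved. The work goes in short steps, Python scripts to look and compute and a shell command to move; the robot and the scene stay as the last step left them, time stands still between calls to the robot, and variables do not carry over. Pictures are saved under pics/ and viewed, and the job is handed in when it is done.

```bash
ls; mkdir -p pics; python3 - <<'E'
from plant import sensors,cams,manip
import cv2,numpy as np
s=sensors.read_state();print(s, manip.tip_extent)
for n in ["side","top","wrist"]:
    c=cams.snapshot(n)
    cv2.imwrite(f"pics/{n}0.png",c["img"][:,:,::-1])
    np.save(f"pics/{n}0.npy",c,allow_pickle=True)
    print(n,{k:v for k,v in c.items() if k not in("img","z_map")},(c["z_map"]>0).mean())
E
```

```text
pics
{'clock': 0.0, 'q': array([ 9.73700794e-01,  1.81549776e-01,  1.60800396e+00, -3.48932862e-05,
        1.35381347e+00, -2.06314357e-01]), 'qd': array([-0.00084881, -0.00093086,  0.00119522,  0.00104183,  0.00191428,
        0.00039934]), 'joint_torque': array([-4.05724631e-04, -4.44870186e+01, -3.51337731e+01, -2.74689264e-04,
        8.83035507e-03, -1.74165365e-05]), 'ee_pos': array([0.21869771, 0.53116858, 0.22278122]), 'ee_rot': array([-3.31235498e-04,  1.94145929e-01,  9.80972258e-01, -8.23303602e-04]), 'contact_force': array([-0.60033935, -0.73986699, -0.40780466]), 'moment': array([-0.00264557,  0.00370837, -0.00733882]), 'grip_width': 0.08520196431410977} 0.022
side {'fx': 434.4571266398033, 'fy': 434.4571266398033, 'cx': 328.2207192665865, 'cy': 205.764289956301, 'distortion': array([-0.00449044,  0.        ,  0.        ,  0.        ,  0.        ]), 'R': array([[ 0.99086366, -0.13366718, -0.01795249],
       [-0.09823322, -0.62408547, -0.77515647],
       [ 0.09240909,  0.76983791, -0.63151417]]), 't': array([-0.5140063 ,  0.10273841,  0.92789022])} 0.99609765625
top {'
[... 260 characters left out ...]
4, -0.01315119, -0.15469565],
       [ 0.1546293 ,  0.00592707, -0.98795478]]), 't': array([0.00512083, 0.52239662, 1.12235839])} 0.99605078125
wrist {'fx': 308.9125663974029, 'fy': 308.9125663974029, 'cx': 319.0926967660657, 'cy': 199.7444793874031, 'distortion': array([0.01779429, 0.        , 0.        , 0.        , 0.        ]), 'hand_eye': array([[-3.47794984e-04, -9.61325710e-01, -2.75413794e-01,
         6.88700380e-02],
       [ 9.99999898e-01, -2.55028562e-04, -3.72637236e-04,
         4.91874515e-04],
       [ 2.87987372e-04, -2.75413895e-01,  9.61325701e-01,
        -1.49694768e-01],
       [ 0.00000000e+00,  0.00000000e+00,  0.00000000e+00,
         1.00000000e+00]])} 0.9961640625
```

View pics/side0.png

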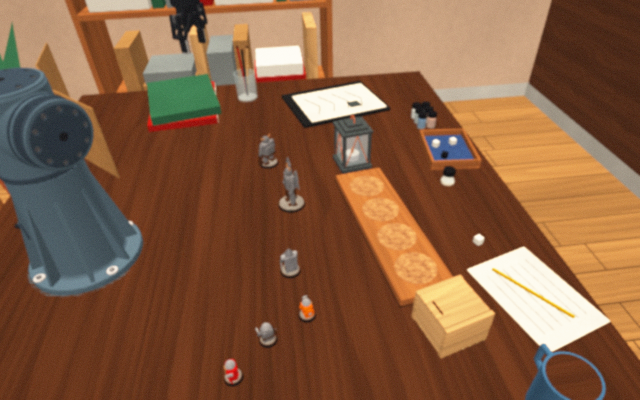

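View pics/top0.png

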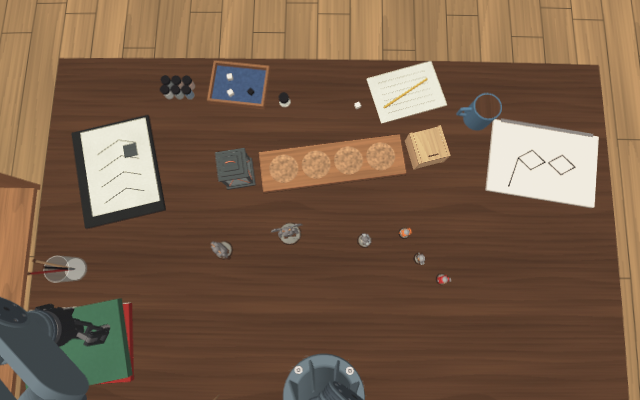

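View pics/wrist0.png

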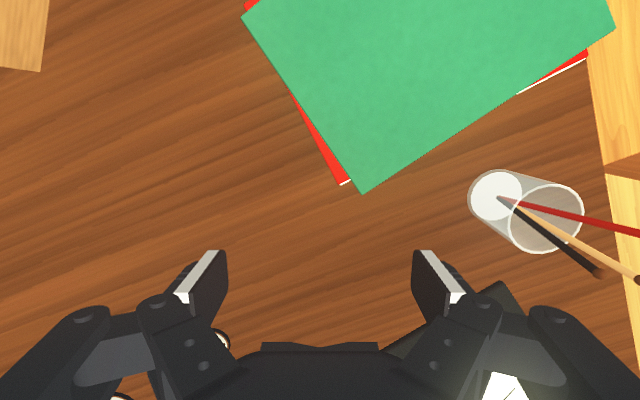

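Side view: ogre (267,150), demon (291,185), knight (289,262), grey dwarf (265,334); orange (307,308) and red (232,371) are decoys. In the top view the lantern stands at the left (+y) end of the row and the box at the right. I'll zoom in next.

```bash
python3 - <<'E'
import cv2,numpy as np
t=cv2.imread("pics/top0.png");s=cv2.imread("pics/side0.png")
a=cv2.resize(t[205:295,200:460],(780,270),interpolation=cv2.INTER_CUBIC)
a2=cv2.resize(t[125:200,200:460],(780,225),interpolation=cv2.INTER_CUBIC)
cv2.imwrite("pics/z1.png",np.vstack([a,a2]))
r=[cv2.resize(s[y-50:y+50,x-50:x+50],(390,290),interpolation=cv2.INTER_CUBIC) for x,y in[(267,150),(291,185),(289,262),(265,334)]]
cv2.imwrite("pics/z2.png",np.vstack([np.hstack(r[:2]),np.hstack(r[2:])]))
E
```

```text
(no output)
```

View pics/z1.png

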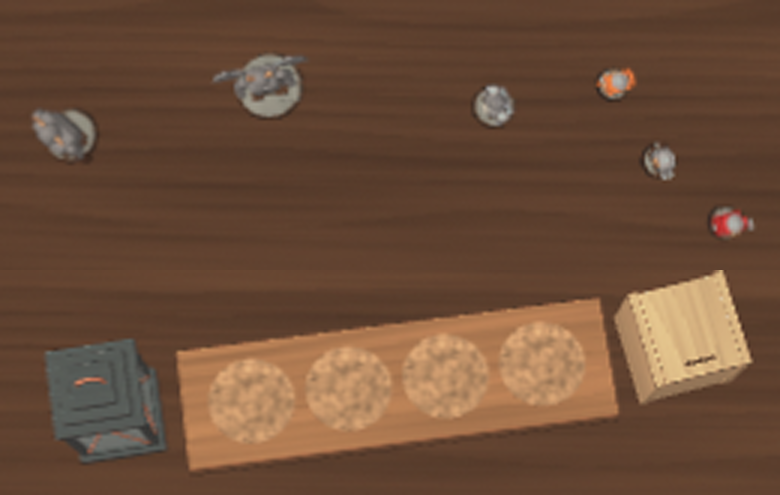

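View pics/z2.png

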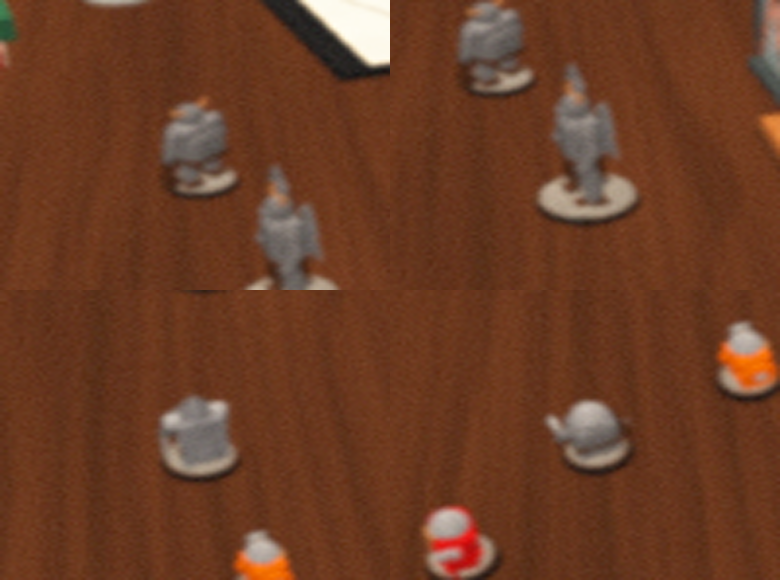

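```bash
cat > h.py <<'E'
import cv2,numpy as np
from scipy.spatial.transform import Rotation as Ro
from plant import sensors,cams,manip
def pose(s):
    w,x,y,z=s["ee_rot"]; return Ro.from_quat([x,y,z,w]).as_matrix(),np.array(s["ee_pos"])
def snap(n,save=None):
    s=sensors.read_state(); c=cams.snapshot(n)
    if n=="wrist":
        R,p=pose(s);H=c["hand_eye"]
        Rw=R@H[:3,:3];C=R@H[:3,3]+p
        c["Rcw"]=Rw;c["C"]=C
    else:
        c["Rcw"]=c["R"].T;c["C"]=-c["R"].T@c["t"]
    if save: cv2.imwrite(save,c["img"][:,:,::-1])
    return c
def K(c): return np.array([[c["fx"],0,c["cx"]],[0,c["fy"],c["cy"]],[0,0,1.]])
def rays(c,uv):
    q=cv2.undistortPoints(np.asarray(uv,float).reshape(-1,1,2),K(c),c["distortion"]).reshape(-1,2)
    return np.c_[q,np.ones(len(q))]
def plane(c,uv,z):
    d=rays(c,uv)@c["Rcw"].T
    return c["C"]+d*((z-c["C"][2])/d[:,2])[:,None]
def proj(c,X):
    X=np.atleast_2d(X);Xc=(X-c["C"])@c["Rcw"]
    return cv2.projectPoints(Xc,np.zeros(3),np.zeros(3),K(c),c["distortion"])[0].reshape(-1,2)
def cloud(c):
    v,u=np.mgrid[0:400,0:640];uv=np.c_[u.ravel(),v.ravel()]
    P=c["C"]+(rays(c,uv)*c["z_map"].ravel()[:,None])@c["Rcw"].T
    return P.reshape(400,640,3)
E
python3 - <<'E'
from h import *
for n in["side","top"]:
    c=np.load(f"pics/{n}0.npy",allow_pickle=True).item()
    c["Rcw"]=c["R"].T;c["C"]=-c["R"].T@c["t"]
    hsv=cv2.cvtColor(c["img"],cv2.COLOR_RGB2HSV);P=cloud(c)
    print(n)
    x,y,z=P[...,0],P[...,1],P[...,2]
    tab=(z<.02)&(z>-.02)&(x>.25)&(x<.6)&(abs(y)<.4); print("table z",np.median(z[tab]))
    # cork: lighter region in board
    V=hsv[...,2].astype(int);S=hsv[...,1]
    b=(x>.4)&(x<.75)&(abs(y)<.35)&(z>.008)&(z<.03)
    # board
    cnt=np.c_[x[b],y[b]].astype(np.float32)
    print("board z",np.median(z[b]),cv2.minAreaRect(cnt))
    obj=((z>.006)&(x>.25)&(x<.52)&(abs(y)<.4)).astype(np.uint8)
    k,l,st,ce=cv2.connectedComponentsWithStats(obj)
    for i in range(1,k):
        if st[i,4]<15: continue
        m=l==i
        print(st[i],"max z",z[m].max().round(3),"mean",P[m].mean(0).round(3), c["img"][m].mean(0).round())
        mb=m&(z<.012); print("   low",np.c_[x[m],y[m]].min(0).round(3),np.c_[x[m],y[m]].max(0).round(3))
E
```

```text
side
table z -0.0003634388830867641
board z 0.017822334245107818 ((0.5536967515945435, -0.019789904356002808), (0.3149111270904541, 0.6775010228157043), 8.269279479980469)
[258 133  19  33 400] max z 0.085 mean [0.392 0.283 0.045] [109.  92.  83.]
   low [0.367 0.268] [0.417 0.312]
[280 157  21  54 533] max z 0.115 mean [0.444 0.094 0.059] [119. 103.  93.]
   low [0.416 0.064] [0.466 0.141]
[280 248  19  27 338] max z 0.063 mean [ 0.427 -0.118  0.033] [132. 121. 114.]
   low [ 0.408 -0.13 ] [ 0.443 -0.101]
[300 295  15  24 221] max z 0.045 mean [ 0.45  -0.231  0.029] [205. 123.  71.]
   low [ 0.438 -0.242] [ 0.462 -0.209]
[256 322  21  23 290] max z 0.045 mean [ 0.377 -0.272  0.026] [129. 113. 104.]
   low [ 0.359 -0.281] [ 0.393 -0.257]
[224 359  17  25 265] max z 0.045 mean [ 0.321 -0.335  0.03 ] [187.  96.  88.]
   low [ 0.307 -0.348] [ 0.331 -0.314]
top
table z -0.0005373035764886236
board z 0.017471903849768267 ((0.5511317253112793, -0.018655717372894287), (0.3131367564201355, 0.6697530150413513), 8.286280632019043)
[271 224  31  18 285] max z 0.115 mean [0.439 0.102 0.062] [120. 111. 103.]
   low [0.418 0.067] [0.466 0.148]
[399 228  13   9  74] max z 1.19 mean [ 0.444 -0.22   0.046] [182. 131. 101.]
   low [ 0.342 -0.24 ] [0.457 0.005]
[359 234  12  14 107] max z 0.062 mean [ 0.421 -0.108  0.041] [136. 130. 124.]
   low [ 0.403 -0.127] [ 0.438 -0.095]
[210 241  22  19 234] max z 0.086 mean [0.389 0.286 0.056] [115. 105.  98.]
   low [0.363 0.268] [0.413 0.331]
[415 253  10  12  78] max z 0.044 mean [ 0.373 -0.264  0.031] [136. 125. 115.]
   low [ 0.357 -0.275] [ 0.388 -0.254]
[437 275  15   9  85] max z 1.19 mean [ 0.315 -0.323  0.045] [161.  99.  93.]
   low [ 0.305 -0.347] [0.342 0.005]
```

```bash
python3 - <<'E'
from h import *
res={}
for n in["side","top"]:
    c=np.load(f"pics/{n}0.npy",allow_pickle=True).item()
    c["Rcw"]=c["R"].T;c["C"]=-c["R"].T@c["t"]
    P=cloud(c);x,y,z=P[...,0],P[...,1],P[...,2]
    hsv=cv2.cvtColor(c["img"],cv2.COLOR_RGB2HSV).astype(int)
    lab=cv2.cvtColor(c["img"],cv2.COLOR_RGB2LAB).astype(int)
    seed={"side":[(367,186),(380,209),(397,236),(416,268)],"top":[(284,168),(316,164),(349,160),(381,156)]}[n]
    b=(z>.012)&(z<.024)&(x>.45)&(x<.72)&(y>-.3)&(y<.2)
    for u,v in seed:print(c["img"][v,u],end=' ')
    g=c["img"][...,1].astype(np.uint8)
    vals=g[b]; th,_=cv2.threshold(vals,0,255,cv2.THRESH_OTSU);print(n,"th",th)
    m=(b&(g>th)).astype(np.uint8)
    m=cv2.morphologyEx(m,cv2.MORPH_CLOSE,np.ones((5,5),np.uint8))
    m=cv2.morphologyEx(m,cv2.MORPH_OPEN,np.ones((5,5),np.uint8))
    cv2.imwrite(f"pics/m_{n}.png",m*255)
    k,l,st,ce=cv2.connectedComponentsWithStats(m)
    for i in range(1,k):
        if st[i,4]<200: continue
        vv,uu=np.where(l==i)
        X=plane(c,np.c_[uu,vv],.018)
        ctr=plane(c,[np.array(cv2.fitEllipse(cv2.findContours((l==i).astype(np.uint8),0,1)[0][0])[0])],.018)[0]
        r=cv2.minEnclosingCircle(X[:,:2].astype(np.float32))
        print(ce[i].round(1),"mean",X.mean(0).round(4),"ell",ctr.round(4),r)
E
```

```text
[237 165  95] [237 165  96] [237 167  96] [237 167  95] side th 145.0
[394.4 232.4] mean [ 0.6545 -0.0441  0.018 ] ell [ 0.6565 -0.0575  0.018 ] ((0.6365523338317871, -0.02002689242362976), 0.19237050414085388)
[195 147 105] [197 148 106] [190 143 102] [190 143 102] top th 133.0
[331.5 162. ] mean [ 0.6484 -0.0144  0.018 ] ell [ 0.6481 -0.0137  0.018 ] ((0.6379722356796265, -0.01666589081287384), 0.18455125391483307)
```

View pics/m_side.png

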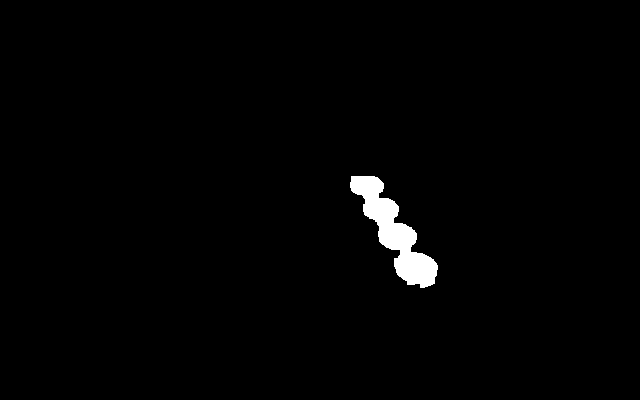

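```bash
python3 - <<'E'
from h import *
for n in["side","top"]:
    c=np.load(f"pics/{n}0.npy",allow_pickle=True).item()
    c["Rcw"]=c["R"].T;c["C"]=-c["R"].T@c["t"]
    P=cloud(c);x,y,z=P[...,0],P[...,1],P[...,2]
    b=((z>.010)&(z<.026)&(x>.52)&(x<.76)&(y>-.35)&(y<.3)).astype(np.uint8)
    b=cv2.morphologyEx(b,cv2.MORPH_OPEN,np.ones((5,5),np.uint8))
    k,l,st,ce=cv2.connectedComponentsWithStats(b)
    i=1+np.argmax(st[1:,4]); B=l==i
    cnt=cv2.findContours(B.astype(np.uint8),0,1)[0][0].reshape(-1,2)
    X=plane(c,cnt,.018)[:,:2].astype(np.float32)
    (cx,cy),sz,ang=r=cv2.minAreaRect(X);print(n,r)
    lab=cv2.cvtColor(c["img"],cv2.COLOR_RGB2LAB).astype(int)
    g=c["img"][...,1].astype(int); 
    ratio=(255*c["img"][...,1]/(c["img"][...,0]+1.)).astype(np.uint8)
    th,_=cv2.threshold(ratio[B],0,255,cv2.THRESH_OTSU)
    m=(B&(ratio>th)).astype(np.uint8)
    m=cv2.morphologyEx(m,cv2.MORPH_OPEN,np.ones((3,3),np.uint8))
    k,l,st,ce=cv2.connectedComponentsWithStats(m)
    print("th",th)
    for i in range(1,k):
        if st[i,4]<100: continue
        vv,uu=np.where(l==i)
        X=plane(c,np.c_[uu,vv],.018)
        ctr=plane(c,[np.array(cv2.fitEllipse(cv2.findContours((l==i).astype(np.uint8),0,1)[0][0])[0])],.018)[0]
        r=cv2.minEnclosingCircle(X[:,:2].astype(np.float32))
        print(ce[i].round(1),"mean",X.mean(0).round(4),"ell",ctr.round(4),np.round(r[0],4),round(r[1],4))
    # cream bases
    hsv=cv2.cvtColor(c["img"],cv2.COLOR_RGB2HSV).astype(int)
    for nm,(px,py,rad) in dict(demon=(.441,.1,.05),ogre=(.385,.275,.045),knight=(.42,-.115,.035),dwarf=(.373,-.268,.03)).items():
        m=((np.hypot(x-px,y-py)<rad)&(z<.012)&(hsv[...,1]<90)&(hsv[...,2]>90)).astype(np.uint8)
        vv,uu=np.where(m); 
        if len(vv)<5: continue
        X=plane(c,np.c_[uu,vv],.005)[:,:2].astype(np.float32);r=cv2.minEnclosingCircle(X);print(nm,len(vv),np.round(r[0],4),round(r[1],4))
E
```

```text
side ((0.6492676734924316, -0.02023543417453766), (0.12228545546531677, 0.422304630279541), 8.232222557067871)
th 0.0
demon 229 [0.4429 0.1022] 0.0302
ogre 68 [0.3952 0.2858] 0.0215
knight 108 [ 0.4228 -0.109 ] 0.0226
dwarf 85 [ 0.3725 -0.2628] 0.0199
top ((0.6465877890586853, -0.014648452401161194), (0.12090443074703217, 0.4189213514328003), 8.239785194396973)
th 0.0
demon 191 [0.4476 0.1039] 0.037
ogre 69 [0.3906 0.2943] 0.0253
knight 47 [ 0.4252 -0.1105] 0.0194
dwarf 20 [ 0.3743 -0.2705] 0.0183
```

```bash
cat >> h.py <<'E'
def goto(X,jaw=None):
    """print tool-frame shift (mm) and yaw (deg) to world TCP X, jaw = world angle (deg) of jaw axis"""
    R,p=pose(sensors.read_state()); d=(np.array(X)-p)@R*1000
    a=np.degrees(np.arctan2(R[1,1],R[0,1])); 
    print("pos",p.round(4),"jaw ang",round(a,1),"travel",d.round(1),"tilt",np.degrees(np.arccos(-R[2,2])).round(2), end=" ")
    if jaw is not None:
        dy=-(jaw-a); dy=(dy+90)%180-90
        print("yaw",round(dy,1),"(alt",round(dy-180*np.sign(dy),1),") q6",sensors.read_state()["q"][5].round(2),end='')
    print()
E
python3 -c "
from h import *
goto([.45,.2,.26]);goto([.45,0,.26],0)"
```

```text
pos [0.2188 0.5313 0.223 ] jaw ang 67.6 travel [-340.  -218.3  -36.8] tilt 0.08 
pos [0.2188 0.5313 0.223 ] jaw ang 67.6 travel [-416.2 -403.2  -36.6] tilt 0.08 yaw 67.6 (alt -112.4 ) q6 -0.21
```

```bash
python3 -m crank '{"travel":[[-68,-43,-8],[-136,-86,-16],[-204,-130,-24],[-272,-174,-32],[-340,-218,-40]],"yaw":[-5,-10,-15,-20,-22],"fingers":[1,1,1,1,1]}'; python3 -m crank '{"travel":[[0,0,0],[0,0,0]],"yaw":[0,0],"fingers":[1,1]}'; python3 - <<'E'
from h import *
c=snap("wrist","pics/w1.png");np.save("pics/w1.npy",c,allow_pickle=True);goto([.42,.03,.26],90)
E
```

```text
clock: 0.57
ee_pos: [0.3382, 0.3601, 0.2437]
ee_rot: [-0.001, 0.001, 1.0, -0.001]
contact_force: [1.3, -0.1, 0.3]
grip_width: 0.0852
clock: 0.73
ee_pos: [0.3396, 0.3584, 0.2439]
ee_rot: [-0.0, 0.003, 1.0, -0.001]
contact_force: [-0.5, 1.0, -1.1]
grip_width: 0.0853
pos [0.3386 0.3595 0.2437] jaw ang 89.7 travel [ -82.8 -329.2  -16.1] tilt 0.09 yaw -0.3 (alt 179.7 ) q6 -0.99
```

View pics/w1.png

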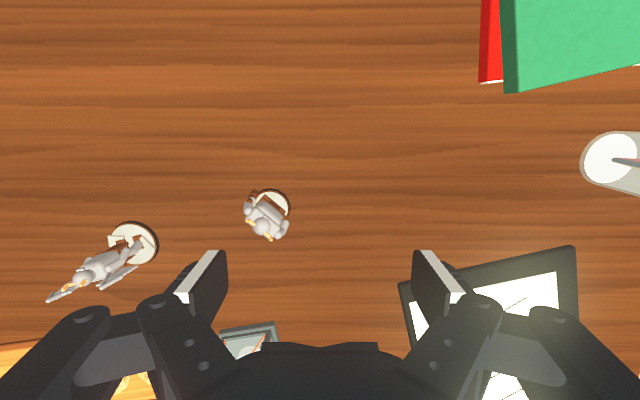

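```bash
cat >> h.py <<'E'
FIG=dict(demon=(.445,.103,.065,.0325,.05,.084),ogre=(.391,.288,.05,.026,.028,.060),knight=(.423,-.110,.04,.021,.022,.046),dwarf=(.373,-.266,.03,.0165,.015,.033))
def fig(c,nm,at=None):
    px,py,rad,rb,z0,z1=FIG[nm]
    if at is not None: px,py=at
    P=cloud(c);x,y,z=P[...,0],P[...,1],P[...,2]
    near=np.hypot(x-px,y-py)<rad+.012
    hsv=cv2.cvtColor(c["img"],cv2.COLOR_RGB2HSV).astype(int)
    b=near&(z>.0025)&(z<.008)
    if b.sum()>20:
        vv,uu=np.where(b);X=plane(c,np.c_[uu,vv],.005)[:,:2].astype(np.float32)
        r=cv2.minEnclosingCircle(X);print(nm,"base n",b.sum(),"circ",np.round(r[0],4),round(r[1],4),"(nominal",rb,")",end=" ")
        h=cv2.convexHull(X)[:,0,:].astype(float)
        # hull points on the rim: fit fixed radius circle
        from scipy.optimize import least_squares
        s=least_squares(lambda q:np.hypot(*(h-q).T)-rb,r[0],loss="soft_l1",f_scale=.0015).x
        print("fit",s.round(4),"rms",np.std(np.hypot(*(h-s).T)).round(4))
    m=near&(z>z0)&(z<z1)
    if m.sum()>10:
        X=P[m][:,:2].astype(np.float32);r=cv2.minAreaRect(X)
        w,v=np.linalg.eigh(np.cov(X.T));print("   chest n",m.sum(),"mean",X.mean(0).round(4),"rect",np.round(r[0],4),np.round(r[1],3),round(r[2],1),"thin axis ang",np.degrees(np.arctan2(v[1,0],v[0,0])).round(1),np.sqrt(w).round(4))
E
python3 - <<'E'
from h import *
c=np.load("pics/w1.npy",allow_pickle=True).item()
P=cloud(c);t=P[100:150,100:400,2];print("table",np.median(t))
fig(c,"demon");fig(c,"ogre")
E
python3 -m crank '{"travel":[[-16,-40,-3],[-33,-80,-6],[-50,-120,-9],[-66,-160,-12],[-82,-200,-15]],"yaw":[0,0,0,0,0],"fingers":[1,1,1,1,1]}'
python3 - <<'E'
from h import *
goto([.39,.06,.26],90)
c=snap("wrist","pics/w2.png");np.save("pics/w2.npy",c,allow_pickle=True)
fig(c,"demon");fig(c,"ogre");fig(c,"knight")
E
```

```text
table -0.000488286258085141
demon base n 766 circ [0.448  0.1106] 0.0398 (nominal 0.0325 ) fit [0.4422 0.1063] rms 0.004
   chest n 911 mean [0.4366 0.1169] rect [0.4426 0.1057] [0.024 0.086] 12.9 thin axis ang 179.0 [0.0062 0.0144]
ogre base n 273 circ [0.3889 0.2968] 0.0248 (nominal 0.026 ) fit [0.3931 0.2943] rms 0.0014
   chest n 588 mean [0.384  0.2991] rect [0.3866 0.2982] [0.06  0.016] 49.7 thin axis ang 139.9 [0.004  0.0172]
clock: 1.2
ee_pos: [0.4161, 0.1676, 0.2581]
ee_rot: [-0.001, 0.001, 1.0, -0.0]
contact_force: [0.3, 0.0, -0.1]
grip_width: 0.0856
pos [0.4161 0.1676 0.2581] jaw ang 89.9 travel [  26.  -107.6   -1.9] tilt 0.09 yaw -0.1 (alt 179.9 ) q6 -1.45
demon base n 558 circ [0.4417 0.1053] 0.0316 (nominal 0.0325 ) fit [0.4431 0.1051] rms 0.0016
   chest n 750 mean [0.439  0.1087] rect [0.4424 0.1052] [0.024 0.087] 13.7 thin axis ang -167.6 [0.0071 0.0198]
ogre base n 276 circ [0.3925 0.2921] 0.0249 (nominal 0.026 ) fit [0.3932 0.2934] rms 0.0014
   chest n 413 mean [0.3883 0.2803] rect [0.3909 0.2906] [0.056 0.029] 47.9 thin axis ang -69.8 [0.0071 0.014 ]
knight base n 299 circ [ 0.4253 -0.1087] 0.0198 (nominal 0.021 ) fit [ 0.4268 -0.1107] rms 0.0013
   chest n 494 mean [ 0.424  -0.1041] rect [ 0.4251 -0.1101] [0.037 0.023] 18.2 thin axis ang -70.1 [0.0046 0.0099]
```

View pics/w2.png

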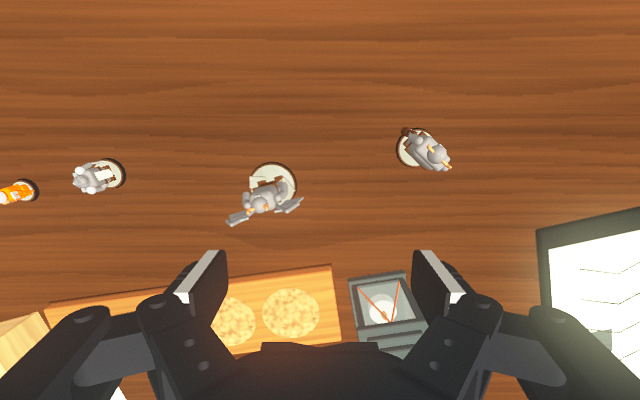

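```bash
python3 -m crank '{"travel":[[7,-41,0],[14,-82,0],[20,-123,0],[26,-164,0],[26,-205,0]],"yaw":[0,0,0,0,0],"fingers":[1,1,1,1,1]}'
python3 -m crank '{"travel":[[4,-41,0],[4,-82,0],[4,-100,0]],"yaw":[0,0,0],"fingers":[0.7,0.7,0.7]}'
python3 - <<'E'
from h import *
goto([.373,-.266,.26],90)
c=snap("wrist","pics/w3.png");np.save("pics/w3.npy",c,allow_pickle=True)
fig(c,"knight");fig(c,"dwarf")
E
```

```text
clock: 1.67
ee_pos: [0.3913, -0.0387, 0.2595]
ee_rot: [0.0, 0.002, 1.0, -0.002]
contact_force: [1.0, -0.4, 0.7]
grip_width: 0.0855
clock: 1.92
ee_pos: [0.387, -0.1413, 0.26]
ee_rot: [0.001, 0.003, 1.0, -0.003]
contact_force: [0.4, -0.0, -0.7]
grip_width: 0.0596
pos [ 0.387  -0.1413  0.26  ] jaw ang 89.7 travel [  13.2 -124.8    0.7] tilt 0.33 yaw -0.3 (alt 179.7 ) q6 -2.2
knight base n 206 circ [ 0.4233 -0.1113] 0.0198 (nominal 0.021 ) fit [ 0.4262 -0.1118] rms 0.0015
   chest n 176 mean [ 0.4196 -0.1115] rect [ 0.4234 -0.1112] [0.033 0.021] 19.3 thin axis ang -76.5 [0.007  0.0092]
dwarf base n 90 circ [ 0.3748 -0.2646] 0.0142 (nominal 0.0165 ) fit [ 0.3774 -0.2685] rms 0.002
   chest n 227 mean [ 0.3753 -0.2635] rect [ 0.376  -0.2665] [0.032 0.019] 21.5 thin axis ang -73.1 [0.0048 0.0096]
```

View pics/w3.png

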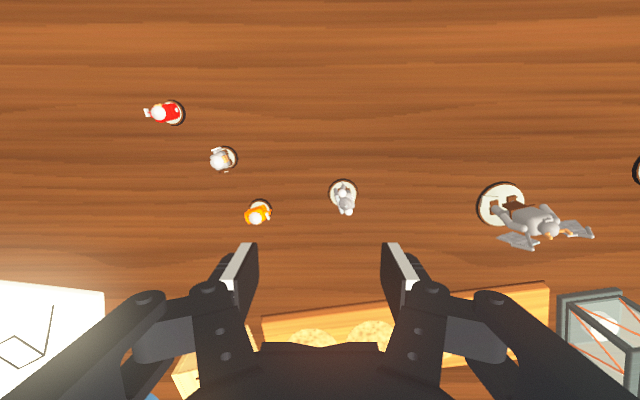

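```bash
python3 -m crank '{"travel":[[3,-30,0],[6,-60,0],[8,-80,0],[8,-80,0],[8,-80,0]],"yaw":[7,14,21,28,35],"fingers":[0.7,0.7,0.7,0.7,0.7]}'
for i in 1 2 ; do python3 -m crank '{"travel":[[0,0,0],[0,0,0],[0,0,0],[0,0,0],[0,0,0]],"yaw":[7,14,21,28,35],"fingers":[0.7,0.7,0.7,0.7,0.7]}'; done
python3 - <<'E'
from h import *
goto([.376,-.267,.20],111.5)
c=snap("wrist","pics/w4.png");np.save("pics/w4.npy",c,allow_pickle=True)
fig(c,"dwarf")
E
```

```text
clock: 2.38
ee_pos: [0.3793, -0.2219, 0.2599]
ee_rot: [0.001, 0.307, 0.952, -0.002]
contact_force: [0.3, 0.6, -0.3]
grip_width: 0.0595
clock: 2.8
ee_pos: [0.3804, -0.2201, 0.2595]
ee_rot: [0.001, 0.581, 0.814, -0.002]
contact_force: [0.3, -0.0, -0.5]
grip_width: 0.0599
clock: 3.22
ee_pos: [0.3814, -0.2182, 0.2591]
ee_rot: [0.001, 0.8, 0.6, -0.001]
contact_force: [0.0, -0.2, -0.1]
grip_width: 0.0601
pos [ 0.3814 -0.2182  0.2591] jaw ang -16.2 travel [-48.2   8.4  59.3] tilt 0.16 yaw 52.3 (alt -127.7 ) q6 -0.51
dwarf base n 71 circ [ 0.3776 -0.2652] 0.0153 (nominal 0.0165 ) fit [ 0.3776 -0.268 ] rms 0.0006
   chest n 210 mean [ 0.379 -0.263] rect [ 0.3775 -0.2662] [0.031 0.019] 18.3 thin axis ang -79.0 [0.0051 0.0099]
```

View pics/w4.png

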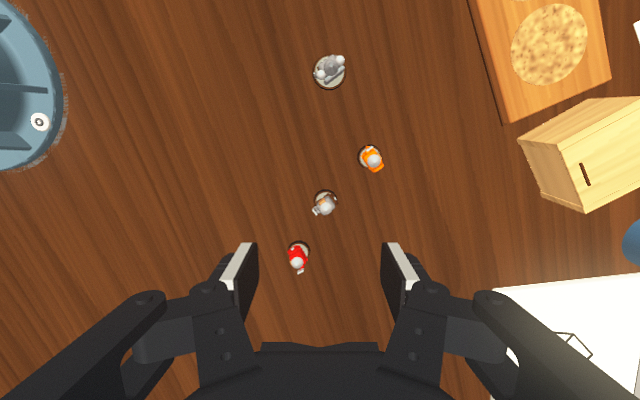

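```bash
python3 -m crank '{"travel":[[-20,4,15],[-40,8,30],[-48,9,45],[-48,9,59],[-48,9,59]],"yaw":[7,14,21,28,35],"fingers":[0.7,0.7,0.7,0.7,0.7]}'
python3 -m crank '{"travel":[[0,0,0],[0,0,0],[0,0,0],[0,0,0]],"yaw":[7,14,18.5,18.5],"fingers":[0.7,0.7,0.7,0.7]}'
python3 - <<'E'
from h import *
goto([.377,-.267,.10],110)
c=snap("wrist","pics/w5.png");np.save("pics/w5.npy",c,allow_pickle=True)
fig(c,"dwarf")
E
```

```text
clock: 3.68
ee_pos: [0.3758, -0.2647, 0.1969]
ee_rot: [-0.002, 0.945, 0.327, -0.001]
contact_force: [-0.2, 0.7, -0.4]
grip_width: 0.0598
clock: 4.02
ee_pos: [0.3767, -0.2633, 0.1965]
ee_rot: [-0.002, 0.985, 0.172, -0.002]
contact_force: [-0.4, -0.5, 0.6]
grip_width: 0.0602
pos [ 0.3767 -0.2633  0.1965] jaw ang -70.2 travel [-0.7  4.  96.4] tilt 0.28 yaw -0.2 (alt 179.8 ) q6 0.36
dwarf base n 78 circ [ 0.3783 -0.2674] 0.0153 (nominal 0.0165 ) fit [ 0.3761 -0.2674] rms 0.0013
   chest n 265 mean [ 0.3815 -0.265 ] rect [ 0.3772 -0.2666] [0.031 0.018] 18.8 thin axis ang -76.6 [0.0053 0.0097]
```

View pics/w5.png

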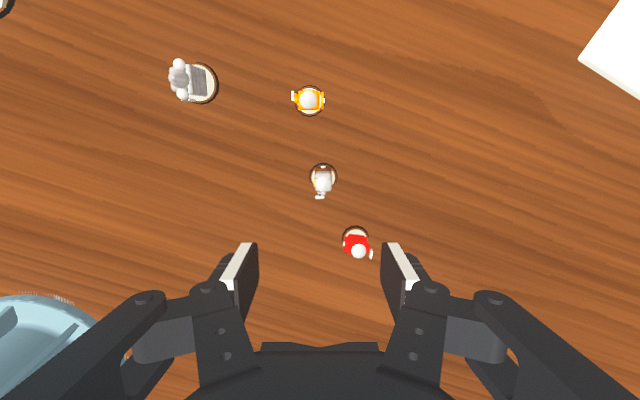

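```bash
python3 -m crank '{"travel":[[-1,4,30],[-1,4,60],[-1,4,90],[-1,4,115],[-1,4,115]],"yaw":[0,0,0,0,0],"fingers":[0.7,0.7,0.7,0.7,0.7]}'
python3 - <<'E'
from h import *
goto([.377,-.267,.032],109)
c=snap("wrist","pics/w6.png")
fig(c,"dwarf")
E
```

```text
clock: 4.48
ee_pos: [0.3743, -0.2635, 0.0769]
ee_rot: [-0.006, 0.984, 0.176, -0.004]
contact_force: [-0.4, 0.9, -0.5]
grip_width: 0.0597
pos [ 0.3743 -0.2635  0.0769] jaw ang -69.7 travel [ 1.5  4.8 44.8] tilt 0.8 yaw 1.3 (alt -178.7 ) q6 0.34
dwarf base n 167 circ [ 0.3784 -0.2668] 0.0153 (nominal 0.0165 ) fit [ 0.3764 -0.2676] rms 0.0011
   chest n 672 mean [ 0.3827 -0.2645] rect [ 0.3774 -0.2666] [0.031 0.019] 19.4 thin axis ang -78.0 [0.0054 0.0091]
```

View pics/w6.png

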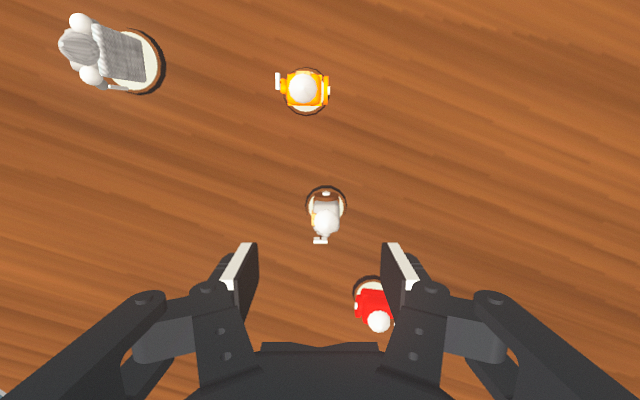

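```bash
python3 -m crank '{"travel":[[1,4,15],[1.5,5,30],[1.5,5,44],[1.5,5,44],[1.5,5,44]],"yaw":[0,0,0,0,0],"fingers":[0.7,0.7,0.7,0.7,0.7]}'
python3 - <<'E'
from h import *
goto([.377,-.267,.032],109)
c=snap("wrist","pics/w7.png")
E
```

```text
clock: 4.95
ee_pos: [0.3789, -0.269, 0.0365]
ee_rot: [-0.004, 0.984, 0.177, -0.003]
contact_force: [-0.8, -0.3, 0.2]
grip_width: 0.0598
pos [ 0.3789 -0.269   0.0365] jaw ang -69.6 travel [-1.1 -2.5  4.6] tilt 0.58 yaw 1.4 (alt -178.6 ) q6 0.34
```

View pics/w7.png

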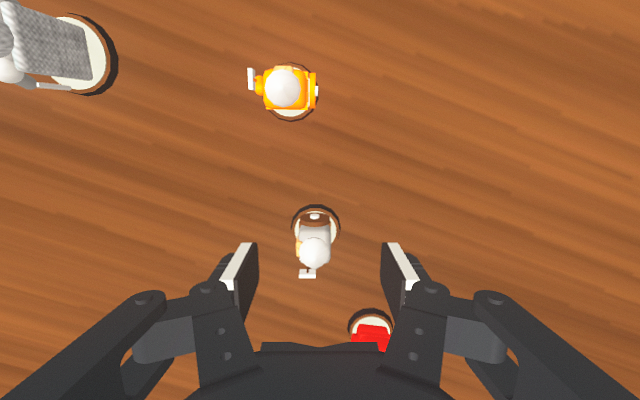

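```bash
python3 -m crank '{"travel":[[-1,-2,4],[-1,-2,4],[-1,-2,4],[-1,-2,4],[-1,-2,4]],"yaw":[0,0,0,0,0],"fingers":[0.7,0.7,0.5,0.3,0]}'
python3 -m crank '{"travel":[[0,0,0],[0,0,0],[0,0,0],[0,0,0]],"yaw":[0,0,0,0],"fingers":[0,0,0,0]}'
python3 -m crank '{"travel":[[0,0,-10],[0,0,-35],[0,0,-70],[0,0,-100],[0,0,-100]],"yaw":[0,0,0,0,0],"fingers":[0,0,0,0,0]}'
python3 - <<'E'
from h import *
goto([.668,-.158,.15],8.2)
c=snap("wrist","pics/w8.png")
E
```

```text
clock: 5.42
ee_pos: [0.3777, -0.268, 0.0333]
ee_rot: [-0.003, 0.984, 0.177, -0.002]
contact_force: [0.7, 0.0, 0.6]
grip_width: 0.0239
clock: 5.75
ee_pos: [0.3787, -0.2697, 0.0346]
ee_rot: [-0.002, 0.984, 0.177, -0.002]
contact_force: [-0.1, -1.5, 6.5]
grip_width: -0.0001
clock: 6.17
ee_pos: [0.382, -0.273, 0.1412]
ee_rot: [0.003, 0.984, 0.177, 0.001]
contact_force: [0.7, -1.0, 0.2]
grip_width: 0.0001
pos [ 0.382  -0.273   0.1412] jaw ang -69.6 travel [308.2  -8.2  -8.6] tilt 0.36 yaw -77.8 (alt 102.2 ) q6 0.34
```

View pics/w8.png

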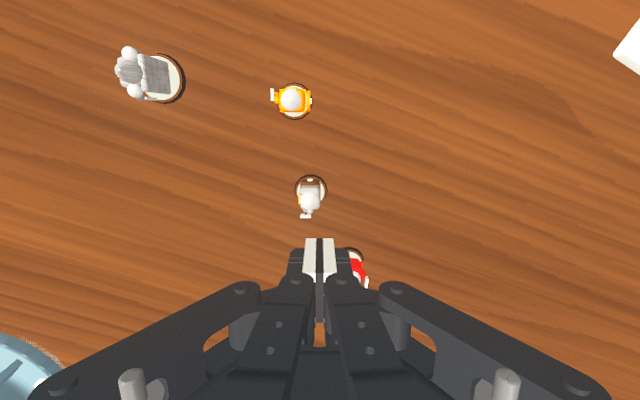

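```bash
python3 - <<'E'
from h import *
s=sensors.read_state()
c=snap("wrist")
R,p=pose(s);P=cloud(c);T=(P-p)@R
for u,v in [(313,242),(326,242),(313,255),(326,270),(312,195),(309,180)]: print(u,v,c["z_map"][v,u].round(4),T[v,u].round(4),P[v,u].round(4))
fig(c,"dwarf")
print(proj(c,[p,p+R[:,2]*.022]).round(1))
t=snap("top","pics/t1.png");fig(t,"dwarf")
sd=snap("side","pics/s1.png");fig(sd,"dwarf")
print("tcp in top",proj(t,[p+R[:,2]*.022]),"side",proj(sd,[p+R[:,2]*.022]))
for n,cc in (("t1",t),("s1",sd)):
    u,v=proj(cc,[p+R[:,2]*.022])[0].astype(int)
    cv2.imwrite(f"pics/{n}z.png",cv2.resize(cc["img"][max(0,v-50):v+50,u-60:u+60,::-1],None,fx=6,fy=6))
E
```

```text
313 242 0.1438 [ 0.0123 -0.0025 -0.0169] [ 0.3917 -0.2653  0.1554]
326 242 0.1439 [ 0.0123  0.0035 -0.0168] [ 0.3937 -0.271   0.1554]
313 255 0.1309 [ 0.0123 -0.0023 -0.0303] [ 0.3917 -0.2655  0.1689]
326 270 0.1199 [ 0.0116  0.003  -0.0419] [ 0.3929 -0.2706  0.1805]
312 195 0.2566 [ 0.004  -0.0055  0.0981] [ 0.3829 -0.2658  0.0404]
309 180 0.2731 [ 0.0125 -0.0086  0.1176] [ 0.3898 -0.26    0.0209]
dwarf base n 97 circ [ 0.3785 -0.2673] 0.0154 (nominal 0.0165 ) fit [ 0.3766 -0.2677] rms 0.0015
   chest n 418 mean [ 0.3819 -0.2655] rect [ 0.3774 -0.2668] [0.031 0.019] 20.3 thin axis ang -75.1 [0.0056 0.0094]
[[318.5 250.6]
 [318.6 234.6]]
dwarf base n 31 circ [ 0.3848 -0.249 ] 0.0344 (nominal 0.0165 ) fit [ 0.3876 -0.2538] rms 0.0083
   chest n 14 mean [ 0.3832 -0.2593] rect [ 0.3841 -0.2592] [0.006 0.015] 47.9 thin axis ang -135.4 [0.0021 0.0049]
dwarf base n 74 circ [ 0.3606 -0.278 ] 0.0313 (nominal 0.0165 ) fit [ 0.3725 -0.2778] rms 0.0077
   chest n 157 mean [ 0.378  -0.2722] rect [ 0.3768 -0.2696] [0.033 0.017] 16.7 thin axis ang -77.7 [0.0044 0.0092]
tcp in top [[431.07180588 254.32741327]] side [[262.96254247 298.20874361]]
```

View pics/s1z.png

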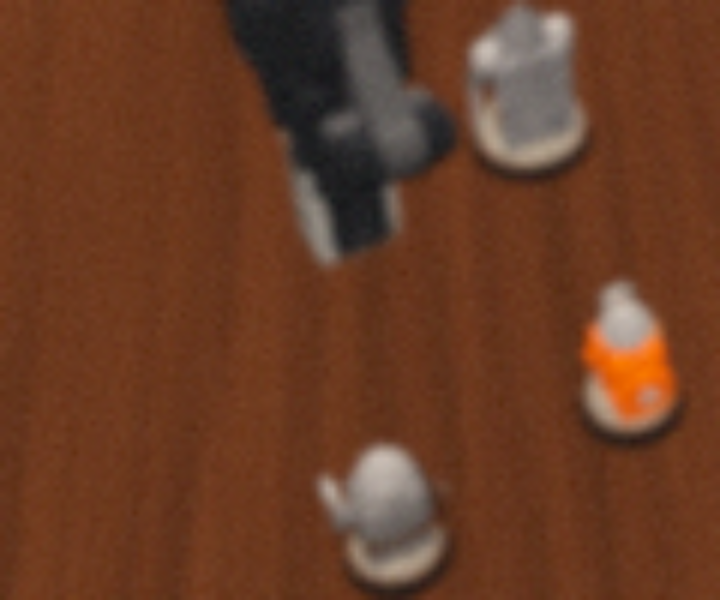

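```bash
python3 - <<'E'
from h import *
R,p=pose(sensors.read_state());print(p,sensors.read_state()["q"].round(4))
for n in("side","top"):
    c=snap(n);P=cloud(c);T=(P-p)@R
    m=(abs(T[...,0])<.016)&(abs(T[...,1])<.03)&(T[...,2]>-.06)&(T[...,2]<.05)
    print(n,m.sum(),"tool z max",np.sort(T[m][:,2])[-12:].round(4))
    for q in np.arange(-.05,.04,.01):
        k=m&(T[...,2]>q)&(T[...,2]<q+.01)
        if k.sum(): print(q.round(3),k.sum(),T[k].mean(0).round(3),T[k].min(0).round(3),T[k].max(0).round(3))
c=snap("wrist");P=cloud(c);T=(P-p)@R
m=(abs(T[...,0])<.02)&(abs(T[...,1])<.01)&(T[...,2]<.05);print("wrist tool z max",np.sort(T[m][:,2])[-8:])
tab=P[100:150,400:500];print("table z",np.median(tab[...,2]))
E
```

```text
[ 0.37861034 -0.2692943   0.1339416 ] [-8.7350e-01  4.2300e-02  1.9552e+00 -1.6000e-03  1.1501e+00  3.4260e-01]
side 205 tool z max [-0.0118 -0.0114 -0.0112 -0.0112 -0.0109 -0.0095 -0.0089 -0.0089 -0.0087
 -0.0072 -0.007  -0.0067]
-0.05 7 [-0.01   0.002 -0.044] [-0.011 -0.007 -0.049] [-0.009  0.012 -0.041]
-0.04 33 [-0.003  0.009 -0.033] [-0.01  -0.006 -0.038] [ 0.008  0.016 -0.03 ]
-0.03 66 [-0.002  0.01  -0.025] [-0.011 -0.004 -0.03 ] [ 0.012  0.015 -0.02 ]
-0.02 50 [-0.002  0.008 -0.016] [-0.01  -0.006 -0.02 ] [ 0.012  0.014 -0.011]
-0.01 7 [-0.     0.007 -0.008] [-0.008  0.006 -0.01 ] [ 0.01   0.008 -0.007]
top 0 tool z max []
wrist tool z max [-0.01046148 -0.01044524 -0.01042148 -0.01038696 -0.01024414 -0.0102021
 -0.00975131 -0.00973208]
table z -0.0004527444859801222
```

```bash
python3 - <<'E'
from h import *
goto([.377,-.267,.05],109)
E
python3 -m crank '{"travel":[[0,-2,0],[0,-2.5,0],[0,-2.5,0],[0,-2.5,30],[0,-2.5,60]],"yaw":[0,0,0,0,0],"fingers":[0.6,0.6,0.6,0.6,0.6]}'
python3 -m crank '{"travel":[[0,0,25],[0,0,25]],"yaw":[0,0],"fingers":[0.6,0.6]}'
python3 - <<'E'
from h import *
goto([.377,-.267,.0],109)
c=snap("wrist","pics/w9.png");fig(c,"dwarf")
R,p=pose(sensors.read_state());P=cloud(c);T=(P-p)@R
m=(abs(T[...,0])<.02)&(abs(T[...,1])<.05)&(P[...,2]>.02)&(T[...,2]<.05)
for sg in(-1,1):
    k=m&(sg*T[...,1]>.012);print("finger",sg,T[k][:,2].max().round(4),np.abs(T[k][:,1]).min().round(4))
E
```

```text
pos [ 0.3784 -0.2691  0.1333] jaw ang -69.6 travel [-0.3 -1.9 83.3] tilt 0.43 yaw 1.4 (alt -178.6 ) q6 0.34
clock: 6.93
ee_pos: [0.3786, -0.2681, 0.0742]
ee_rot: [-0.0, 0.984, 0.177, -0.001]
contact_force: [0.0, 0.0, -0.9]
grip_width: 0.0512
clock: 7.1
ee_pos: [0.376, -0.2651, 0.0449]
ee_rot: [-0.004, 0.984, 0.177, -0.003]
contact_force: [-0.7, 1.0, -0.3]
grip_width: 0.0515
pos [ 0.376  -0.2651  0.0449] jaw ang -69.6 travel [ 0.5  2.5 44.9] tilt 0.6 yaw 1.4 (alt -178.6 ) q6 0.34
dwarf base n 238 circ [ 0.3787 -0.2668] 0.0152 (nominal 0.0165 ) fit [ 0.3768 -0.2676] rms 0.0012
   chest n 913 mean [ 0.3837 -0.2643] rect [ 0.3778 -0.2667] [0.031 0.019] 21.4 thin axis ang -78.4 [0.0054 0.0085]
finger -1 -0.0071 0.012
finger 1 -0.0078 0.012
```

View pics/w9.png

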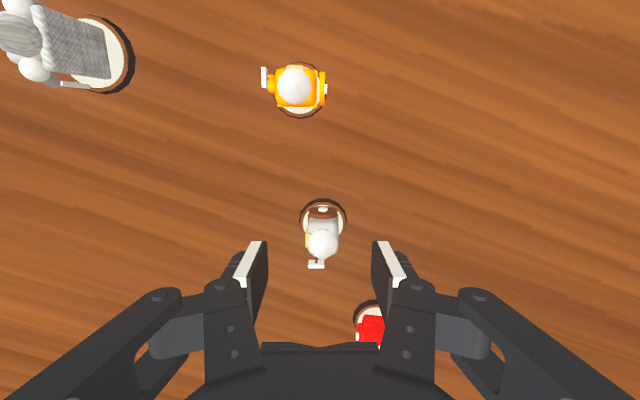

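```bash
python3 -m crank '{"travel":[[0.5,2,15],[0.5,2.5,30],[0.5,2.5,38],[0.5,2.5,38]],"yaw":[0,0,0,0],"fingers":[0.6,0.6,0.6,0.6]}'
python3 - <<'E'
from h import *
goto([.377,-.267,.0],109)
c=snap("wrist","pics/w10.png")
R,p=pose(sensors.read_state());P=cloud(c);T=(P-p)@R
m=(abs(T[...,0])<.02)&(abs(T[...,1])>.02)&(abs(T[...,1])<.05)&(P[...,2]>.007)
print(np.sort(P[m][:,2])[:10])
E
```

```text
clock: 7.48
ee_pos: [0.3778, -0.2679, 0.0089]
ee_rot: [-0.004, 0.984, 0.177, -0.003]
contact_force: [-0.7, -0.0, -0.7]
grip_width: 0.0513
pos [ 0.3778 -0.2679  0.0089] jaw ang -69.6 travel [-0.4 -1.   8.9] tilt 0.54 yaw 1.4 (alt -178.6 ) q6 0.34
[0.01850765 0.01870014 0.01870444 0.01880924 0.01904249 0.01907968
 0.01908749 0.01914893 0.01925952 0.01929518]
```

View pics/w10.png

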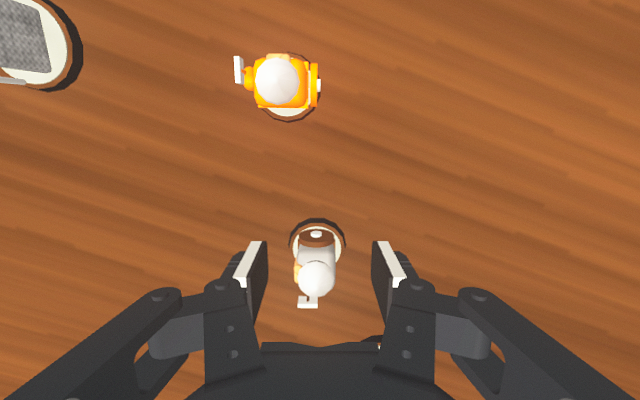

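```bash
python3 -m crank '{"travel":[[-0.4,-1,5],[-0.4,-1,7],[-0.4,-1,7]],"yaw":[0,0,0],"fingers":[0.6,0.6,0.6]}'
python3 -m crank '{"travel":[[0,0,0],[0,0,0],[0,0,0],[0,0,0],[0,0,0]],"yaw":[0,0,0,0,0],"fingers":[0.4,0.2,0,0,0]}'
python3 - <<'E'
from h import *
goto([.377,-.267,.0],109)
c=snap("wrist","pics/w11.png")
E
```

```text
clock: 7.78
ee_pos: [0.3776, -0.2675, 0.003]
ee_rot: [-0.003, 0.984, 0.177, -0.003]
contact_force: [-0.3, 0.2, -0.8]
grip_width: 0.051
clock: 8.2
ee_pos: [0.3778, -0.2678, 0.0035]
ee_rot: [-0.003, 0.984, 0.177, -0.002]
contact_force: [0.4, 1.2, 5.5]
grip_width: 0.0172
pos [ 0.3778 -0.2678  0.0035] jaw ang -69.6 travel [-0.5 -1.   3.5] tilt 0.42 yaw 1.4 (alt -178.6 ) q6 0.34
```

View pics/w11.png

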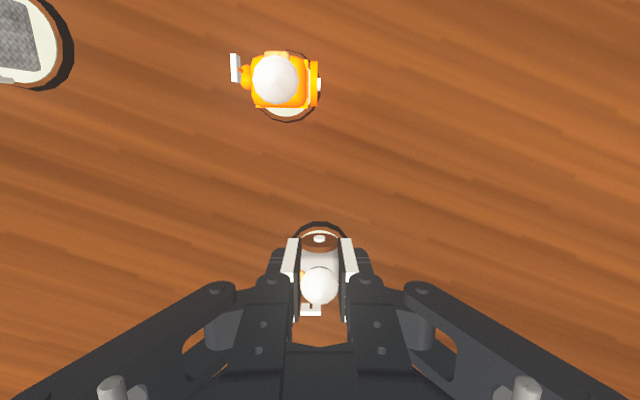

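```bash
python3 -m crank '{"travel":[[0,0,-10],[0,0,-40],[0,0,-80],[0,0,-120],[0,0,-120]],"yaw":[0,0,0,0,0],"fingers":[0,0,0,0,0]}'
python3 - <<'E'
from h import *
goto([.648,-.155,.13],8)
c=snap("wrist","pics/w12.png");s=snap("side","pics/s12.png")
E
```

```text
clock: 8.67
ee_pos: [0.3821, -0.2723, 0.1316]
ee_rot: [0.003, 0.984, 0.177, 0.001]
contact_force: [1.1, -0.5, 1.2]
grip_width: 0.0168
pos [ 0.3821 -0.2723  0.1316] jaw ang -69.6 travel [290.1 -17.3   1.8] tilt 0.38 yaw -77.6 (alt 102.4 ) q6 0.34
```

View pics/w12.png

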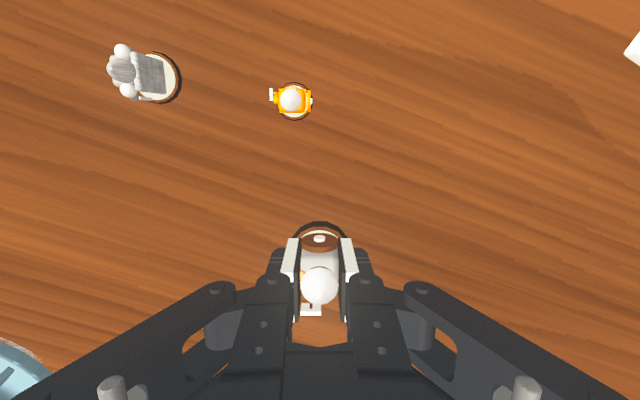

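```bash
python3 -m crank '{"travel":[[38,-2,0],[76,-4,0],[114,-6,0],[152,-9,0],[190,-12,0]],"yaw":[-7,-14,-21,-28,-35],"fingers":[0,0,0,0,0]}'
python3 -c "
from h import *
goto([.648,-.145,.13],8)"
```

```text
clock: 9.18
ee_pos: [0.5538, -0.1905, 0.1234]
ee_rot: [-0.002, 0.884, 0.467, -0.002]
contact_force: [0.0, -0.9, -0.2]
grip_width: 0.0171
pos [ 0.5538 -0.1905  0.1234] jaw ang -34.3 travel [90.7 52.1 -7. ] tilt 0.34 yaw -42.3 (alt 137.7 ) q6 0.07
```

```bash
python3 -m crank '{"travel":[[30,17,-2],[60,34,-5],[90,52,-7],[90,52,-7],[90,52,-7]],"yaw":[-7,-14,-21,-28,-35],"fingers":[0,0,0,0,0]}'
python3 -m crank '{"travel":[[0,0,0],[0,0,0]],"yaw":[-7,-7],"fingers":[0,0]}'
python3 - <<'E'
from h import *
goto([.648,-.145,.13],8)
c=snap("wrist","pics/w13.png");np.save("pics/w13.npy",c,allow_pickle=True)
t=snap("top","pics/t13.png")
E
```

```text
clock: 9.6
ee_pos: [0.6476, -0.1434, 0.127]
ee_rot: [-0.005, 0.7, 0.714, -0.002]
contact_force: [-0.3, 0.4, -0.5]
grip_width: 0.0169
clock: 9.77
ee_pos: [0.6461, -0.1422, 0.1238]
ee_rot: [-0.007, 0.653, 0.758, -0.002]
contact_force: [-0.2, 0.5, -0.7]
grip_width: 0.0166
pos [ 0.6461 -0.1422  0.1238] jaw ang 8.5 travel [-2.9  1.4 -6.2] tilt 0.86 yaw 0.5 (alt -179.5 ) q6 -0.54
```

View pics/w13.png

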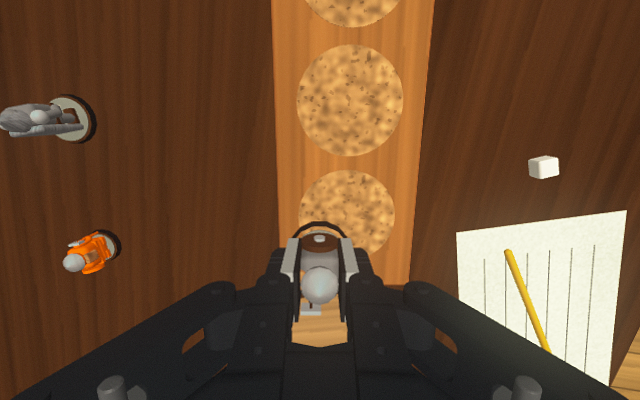

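```bash
cat >> h.py <<'E'
def discs(c,zref=.018,save=None):
    from scipy.optimize import least_squares
    P=cloud(c);B=(abs(P[...,2]-.018)<.008)
    lab=cv2.cvtColor(cv2.GaussianBlur(c["img"],(9,9),0),cv2.COLOR_RGB2HSV)
    S=lab[...,1]
    m0=B&(P[...,0]>.5)&(P[...,0]<.8)&(abs(P[...,1])<.35)
    th,_=cv2.threshold(S[m0],0,255,cv2.THRESH_OTSU)
    m=(m0&(S<th)).astype(np.uint8)
    k=cv2.getStructuringElement(cv2.MORPH_ELLIPSE,(9,9))
    m=cv2.morphologyEx(cv2.morphologyEx(m,cv2.MORPH_OPEN,k),cv2.MORPH_CLOSE,k)
    if save: cv2.imwrite(save,m*255)
    out=[]
    for q in cv2.findContours(m,0,1)[0]:
        if cv2.contourArea(q)<1500: continue
        q=q[:,0,:];
        q=q[(q[:,0]>3)&(q[:,0]<636)&(q[:,1]>3)&(q[:,1]<396)]
        X=plane(c,q,zref)[:,:2]
        s=least_squares(lambda t:np.hypot(*(X-t).T)-.042,X.mean(0),loss="soft_l1",f_scale=.001)
        e=np.hypot(*(X-s.x).T)-.042
        print("disc",s.x.round(4),"med",np.median(e).round(4),"mad",np.median(abs(e)).round(4),"th",th,len(X));out.append(s.x)
    return out
E
python3 - <<'E'
from h import *
c=np.load("pics/w13.npy",allow_pickle=True).item()
discs(c,save="pics/md.png")
E
```

```text
disc [ 0.6724 -0.1566] med -0.0012 mad 0.0012 th 169.0 264
disc [ 0.6582 -0.0628] med -0.0006 mad 0.0006 th 169.0 311
disc [0.6445 0.032 ] med 0.0001 mad 0.0003 th 169.0 92
```

View pics/md.png

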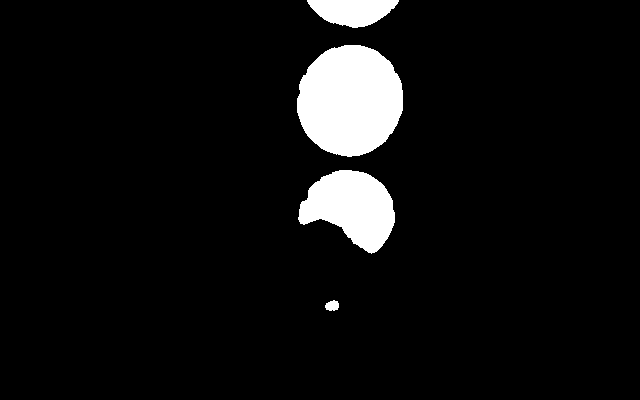

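```bash
python3 -c "
from h import *
goto([.672,-.157,.07],8);goto([.672,-.157,.0225],8)"
```

```text
pos [ 0.6465 -0.143   0.125 ] jaw ang 8.0 travel [-17.8  23.9  54.6] tilt 0.75 yaw 0.0 (alt -180.0 ) q6 -0.54
pos [ 0.6465 -0.143   0.125 ] jaw ang 8.0 travel [-18.1  24.5 102.1] tilt 0.75 yaw 0.0 (alt -180.0 ) q6 -0.54
```

```bash
python3 -m crank '{"travel":[[-9,12,15],[-18,24,35],[-18,24,55],[-18,24,65],[-18,24,65]],"yaw":[0,0,0,0,0],"fingers":[0,0,0,0,0]}'
python3 - <<'E'
from h import *
goto([.672,-.157,.0225],8)
c=snap("wrist","pics/w14.png");discs(c);s=snap("side","pics/s14.png")
cv2.imwrite("pics/s14z.png",cv2.resize(s["img"][180:330,340:500,::-1],None,fx=4,fy=4))
E
```

```text
clock: 10.28
ee_pos: [0.669, -0.1563, 0.0556]
ee_rot: [-0.01, 0.657, 0.754, -0.003]
contact_force: [-0.9, 0.8, -0.9]
grip_width: 0.0171
pos [ 0.669  -0.1563  0.0556] jaw ang 7.8 travel [-1.5  3.4 33.1] tilt 1.16 yaw -0.2 (alt 179.8 ) q6 -0.54
disc [ 0.6719 -0.1573] med -0.0007 mad 0.0007 th 169.0 374
disc [ 0.658  -0.0623] med -0.0004 mad 0.0004 th 169.0 337
```

View pics/w14.png

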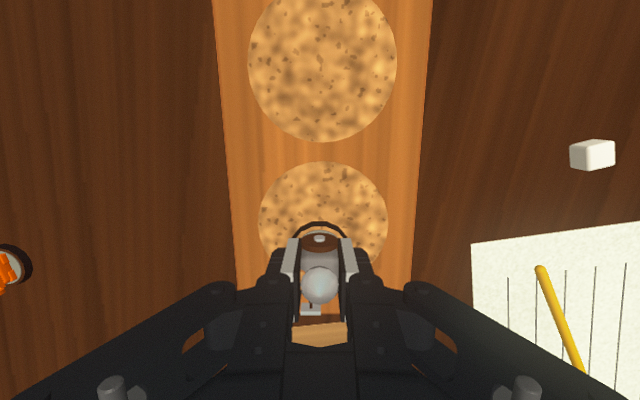

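View pics/s14z.png

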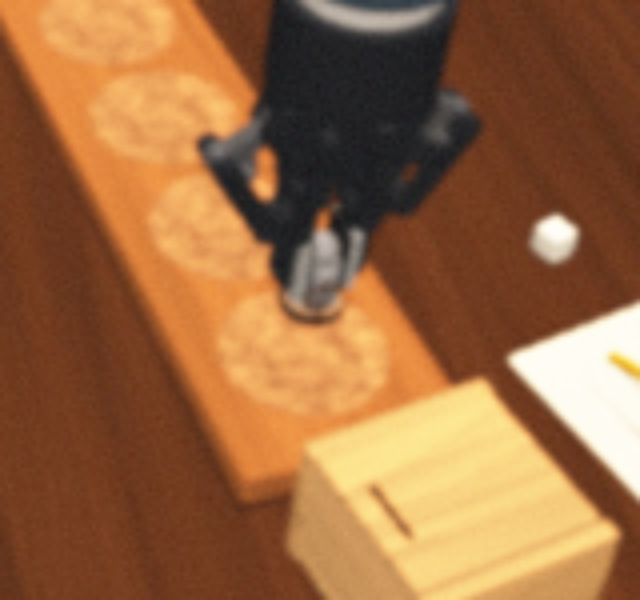

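```bash
python3 -m crank '{"travel":[[-1,3,10],[-1,3,20],[-1,3,29],[-1,3,29]],"yaw":[0,0,0,0],"fingers":[0,0,0,0]}'
python3 -c "
from h import *
goto([.672,-.157,.0215],8)"
```

```text
clock: 10.72
ee_pos: [0.6725, -0.1566, 0.0278]
ee_rot: [-0.009, 0.657, 0.754, -0.003]
contact_force: [-0.1, -0.6, -0.2]
grip_width: 0.0173
pos [ 0.6725 -0.1566  0.0278] jaw ang 7.9 travel [-0.4 -0.4  6.3] tilt 1.04 yaw -0.1 (alt 179.9 ) q6 -0.54
```

```bash
python3 -m crank '{"travel":[[0,0,3],[0,0,5],[0,0,5],[0,0,5]],"yaw":[0,0,0,0],"fingers":[0,0,0,0]}'
python3 -c "
from h import *
goto([.672,-.157,.0215],8)"
```

```text
clock: 11.05
ee_pos: [0.6725, -0.1566, 0.0229]
ee_rot: [-0.009, 0.657, 0.754, -0.003]
contact_force: [0.1, 0.5, -0.6]
grip_width: 0.0168
pos [ 0.6725 -0.1566  0.0229] jaw ang 7.9 travel [-0.3 -0.5  1.4] tilt 1.03 yaw -0.1 (alt 179.9 ) q6 -0.54
```

```bash
python3 -m crank '{"travel":[[0,0,1],[0,0,2],[0,0,2],[0,0,2]],"yaw":[0,0,0,0],"fingers":[0,0,0,0]}'
python3 -c "
from h import *
goto([.672,-.157,.0215],8)
c=snap('wrist','pics/w15.png')"
```

```text
clock: 11.38
ee_pos: [0.6728, -0.1568, 0.0217]
ee_rot: [-0.008, 0.657, 0.754, -0.003]
contact_force: [-1.3, 0.5, 4.5]
grip_width: 0.0168
pos [ 0.6728 -0.1568  0.0217] jaw ang 7.9 travel [-0.1 -0.9  0.2] tilt 0.98 yaw -0.1 (alt 179.9 ) q6 -0.54
```

```bash
python3 -m crank '{"travel":[[0,0,0],[0,0,0],[0,0,0],[0,0,0]],"yaw":[0,0,0,0],"fingers":[0.2,0.4,0.6,0.6]}'
python3 -m crank '{"travel":[[0,0,-10],[0,0,-30],[0,0,-60],[0,0,-90],[0,0,-110]],"yaw":[0,0,0,0,0],"fingers":[0.6,0.6,0.6,0.6,0.6]}'
python3 - <<'E'
from h import *
goto([.4262,-.111,.12],108)
c=snap("wrist","pics/w16.png");s=snap("side","pics/s16.png");t=snap("top","pics/t16.png")
cv2.imwrite("pics/s16z.png",cv2.resize(s["img"][180:330,340:500,::-1],None,fx=4,fy=4))
E
```

```text
clock: 11.77
ee_pos: [0.6727, -0.1567, 0.0213]
ee_rot: [-0.008, 0.657, 0.754, -0.003]
contact_force: [0.0, 0.4, -0.9]
grip_width: 0.0508
clock: 12.18
ee_pos: [0.6757, -0.158, 0.1353]
ee_rot: [-0.007, 0.657, 0.754, -0.002]
contact_force: [0.1, -0.5, 0.3]
grip_width: 0.0512
pos [ 0.6757 -0.158   0.1353] jaw ang 7.9 travel [  80.7 -240.4   18.7] tilt 0.79 yaw 79.9 (alt -100.1 ) q6 -0.54
```

View pics/w16.png

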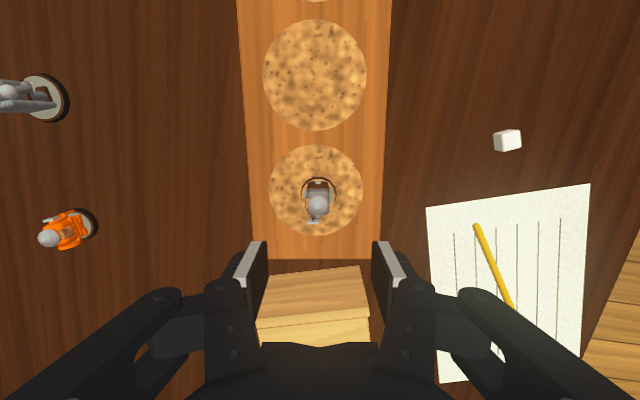

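View pics/s16z.png

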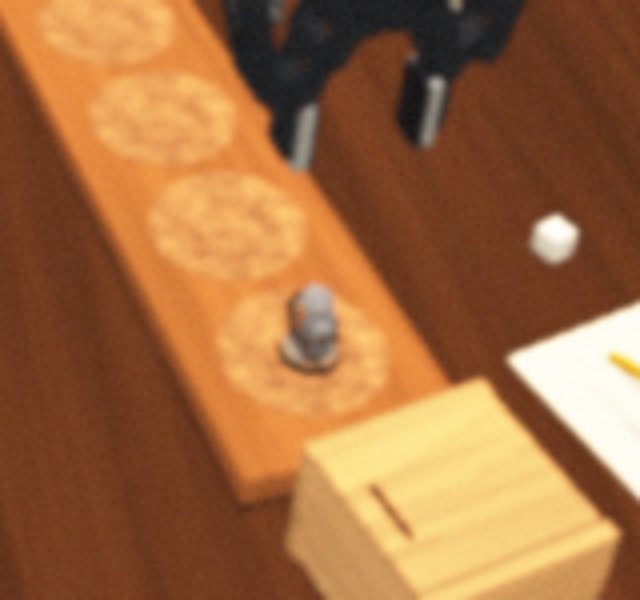

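```bash
python3 -m crank '{"travel":[[11,-34,-3],[22,-68,-5],[33,-102,-5],[44,-136,-5],[55,-170,-5]],"yaw":[7,14,21,28,35],"fingers":[0.7,0.7,0.7,0.7,0.7]}'
python3 -c "
from h import *
goto([.4262,-.111,.12],108.5)"
```

```text
clock: 12.75
ee_pos: [0.4975, -0.1261, 0.1402]
ee_rot: [-0.006, 0.855, 0.519, -0.004]
contact_force: [-0.3, -0.4, 1.2]
grip_width: 0.0598
pos [ 0.4975 -0.1261  0.1402] jaw ang -27.4 travel [-19.4 -70.   21.3] tilt 0.85 yaw 44.1 (alt -135.9 ) q6 -0.0
```

```bash
python3 -m crank '{"travel":[[-9,-35,0],[-19,-70,0],[-19,-70,0],[-19,-70,0],[-19,-70,0]],"yaw":[7,14,21,28,35],"fingers":[0.7,0.7,0.7,0.7,0.7]}'
python3 -m crank '{"travel":[[0,0,0],[0,0,0]],"yaw":[7,9],"fingers":[0.7,0.7]}'
python3 - <<'E'
from h import *
goto([.4262,-.111,.08],108.5)
c=snap("wrist","pics/w17.png");fig(c,"knight")
E
```

```text
clock: 13.17
ee_pos: [0.4251, -0.1101, 0.1403]
ee_rot: [-0.005, 0.972, 0.235, -0.007]
contact_force: [-0.9, 0.7, -0.1]
grip_width: 0.0598
clock: 13.33
ee_pos: [0.4239, -0.1094, 0.1391]
ee_rot: [-0.005, 0.988, 0.155, -0.008]
contact_force: [0.3, 0.2, -0.7]
grip_width: 0.0597
pos [ 0.4239 -0.1094  0.1391] jaw ang -72.2 travel [ 2.6  3.  59. ] tilt 1.11 yaw -0.7 (alt 179.3 ) q6 0.74
knight base n 415 circ [ 0.4273 -0.1112] 0.02 (nominal 0.021 ) fit [ 0.4258 -0.1117] rms 0.0011
   chest n 372 mean [ 0.4313 -0.1085] rect [ 0.4264 -0.1113] [0.036 0.021] 19.5 thin axis ang -68.7 [0.0073 0.0094]
```

View pics/w17.png

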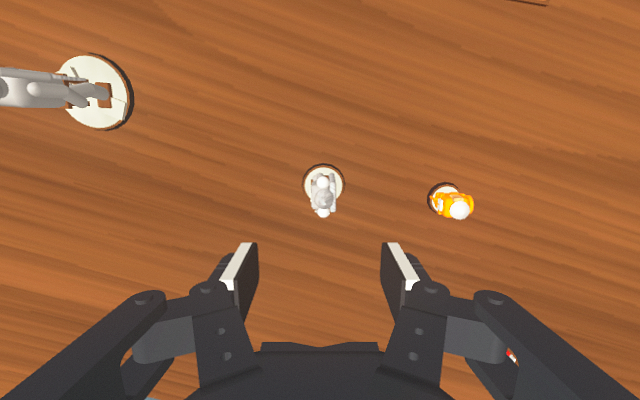

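```bash
python3 -m crank '{"travel":[[2,2,20],[3,3,45],[3,3,70],[3,3,90],[3,3,90]],"yaw":[0,0,0,0,0],"fingers":[0.7,0.7,0.7,0.7,0.7]}'
python3 - <<'E'
from h import *
goto([.4263,-.1113,.008],109)
c=snap("wrist","pics/w18.png");fig(c,"knight")
E
```

```text
clock: 13.8
ee_pos: [0.4223, -0.1085, 0.0447]
ee_rot: [-0.008, 0.988, 0.156, -0.012]
contact_force: [-1.1, 0.8, -0.5]
grip_width: 0.0597
pos [ 0.4223 -0.1085  0.0447] jaw ang -72.0 travel [ 3.7  4.6 36.6] tilt 1.64 yaw -1.0 (alt 179.0 ) q6 0.73
knight base n 887 circ [ 0.4278 -0.111 ] 0.0199 (nominal 0.021 ) fit [ 0.4262 -0.1115] rms 0.0013
   chest n 916 mean [ 0.4337 -0.1078] rect [ 0.4264 -0.1107] [0.036 0.021] 19.0 thin axis ang -83.4 [0.0072 0.008 ]
```

View pics/w18.png

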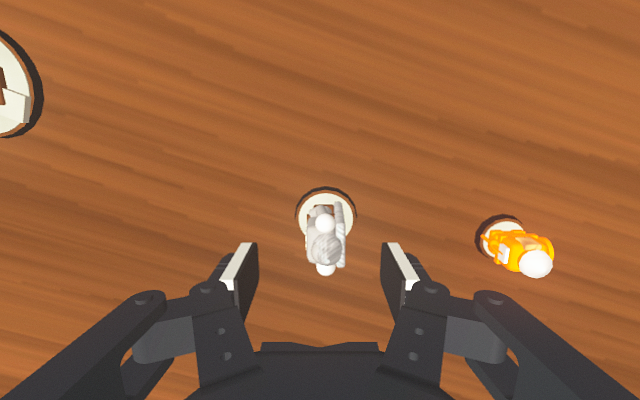

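```bash
python3 -m crank '{"travel":[[4,4.5,12],[4,4.5,24],[4,4.5,34],[4,4.5,34],[4,4.5,34]],"yaw":[-1,-1,-1,-1,-1],"fingers":[0.7,0.7,0.7,0.7,0.7]}'
python3 - <<'E'
from h import *
goto([.4263,-.1113,.008],109)
E
```

```text
clock: 14.27
ee_pos: [0.428, -0.1118, 0.0129]
ee_rot: [-0.008, 0.986, 0.165, -0.011]
contact_force: [-0.3, 0.6, 0.3]
grip_width: 0.0599
pos [ 0.428  -0.1118  0.0129] jaw ang -71.0 travel [-1.3 -0.9  4.9] tilt 1.53 yaw -0.0 (alt 180.0 ) q6 0.72
```

```bash
python3 -m crank '{"travel":[[-1,-1,4],[-1,-1,4],[-1,-1,4],[-1,-1,4],[-1,-1,4]],"yaw":[0,0,0,0,0],"fingers":[0.7,0.6,0.4,0.2,0]}'
python3 -m crank '{"travel":[[0,0,0],[0,0,0],[0,0,0]],"yaw":[0,0,0],"fingers":[0,0,0]}'
python3 -c "
from h import *
goto([.4263,-.1113,.008],109)
snap('wrist','pics/w19.png')"
```

```text
clock: 14.68
ee_pos: [0.4269, -0.1113, 0.0094]
ee_rot: [-0.008, 0.986, 0.165, -0.01]
contact_force: [-2.4, 0.3, 1.8]
grip_width: 0.0197
clock: 14.93
ee_pos: [0.427, -0.1114, 0.0094]
ee_rot: [-0.007, 0.986, 0.165, -0.01]
contact_force: [-0.2, 0.5, 0.4]
grip_width: 0.02
pos [ 0.427  -0.1114  0.0094] jaw ang -71.0 travel [-0.6 -0.3  1.4] tilt 1.47 yaw -0.0 (alt 180.0 ) q6 0.72
```

View pics/w19.png

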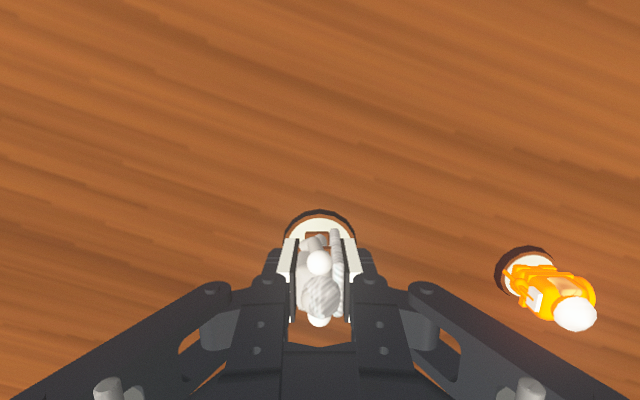

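```bash
python3 -m crank '{"travel":[[0,0,-10],[0,0,-40],[0,0,-75],[0,0,-105],[0,0,-105]],"yaw":[0,0,0,0,-5],"fingers":[0,0,0,0,0]}'
python3 -c "
from h import *
goto([.658,-.0625,.12],8)"
```

```text
clock: 15.4
ee_pos: [0.4333, -0.1146, 0.121]
ee_rot: [-0.004, 0.978, 0.208, -0.006]
contact_force: [0.0, -1.8, 0.0]
grip_width: 0.0195
pos [ 0.4333 -0.1146  0.121 ] jaw ang -66.0 travel [226.5  43.7  -1.8] tilt 0.86 yaw -74.0 (alt 106.0 ) q6 0.63
```

```bash
python3 -m crank '{"travel":[[36,7,0],[72,14,0],[108,21,0],[144,28,0],[180,35,0]],"yaw":[-7,-14,-21,-28,-35],"fingers":[0,0,0,0,0]}'
python3 -c "
from h import *
goto([.65,-.0625,.115],8)"
```

```text
clock: 15.82
ee_pos: [0.6135, -0.0728, 0.1194]
ee_rot: [-0.006, 0.869, 0.495, -0.004]
contact_force: [0.9, -0.3, -0.7]
grip_width: 0.0196
pos [ 0.6135 -0.0728  0.1194] jaw ang -30.7 travel [27.5 26.2  4. ] tilt 0.85 yaw -38.7 (alt 141.3 ) q6 0.22
```

```bash
python3 -m crank '{"travel":[[20,18,0],[28,26,0],[28,26,0],[28,26,0],[28,26,0]],"yaw":[-7,-14,-21,-28,-35],"fingers":[0,0,0,0,0]}'
python3 -m crank '{"travel":[[0,0,10],[0,0,20],[0,0,30]],"yaw":[-3.5,-3.5,-3.5],"fingers":[0,0,0]}'
python3 - <<'E'
from h import *
c=snap("wrist","pics/w20.png")
d=discs(c)
goto([.658,-.0625,.028],8)
E
```

```text
clock: 16.23
ee_pos: [0.6501, -0.0615, 0.1192]
ee_rot: [-0.007, 0.677, 0.736, -0.003]
contact_force: [0.4, 0.6, -1.4]
grip_width: 0.0198
clock: 16.48
ee_pos: [0.6495, -0.0613, 0.0889]
ee_rot: [-0.007, 0.656, 0.755, -0.002]
contact_force: [-0.4, 0.3, -1.4]
grip_width: 0.0201
disc [ 0.6581 -0.0632] med -0.0009 mad 0.0009 th 150.0 327
disc [0.6444 0.0313] med -0.0006 mad 0.0006 th 150.0 373
pos [ 0.6478 -0.0609  0.086 ] jaw ang 8.1 travel [-3.6 10.8 57.8] tilt 1.12 yaw 0.1 (alt -179.9 ) q6 -0.42
```

View pics/w20.png

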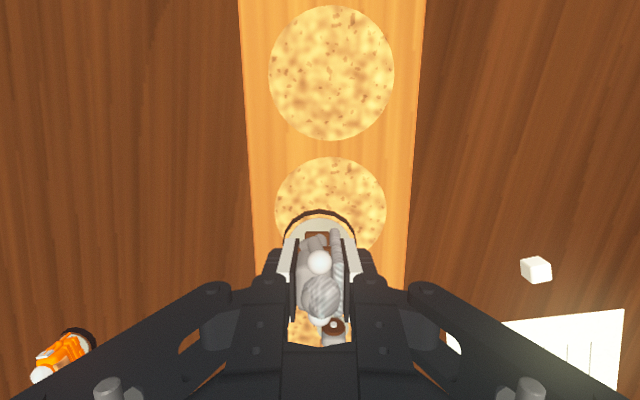

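```bash
python3 -m crank '{"travel":[[-2,6,12],[-3,11,25],[-3,11,40],[-3,11,47],[-3,11,47]],"yaw":[0,0,0,0,0],"fingers":[0,0,0,0,0]}'
python3 -c "
from h import *
goto([.658,-.063,.028],8)"
```

```text
clock: 16.95
ee_pos: [0.656, -0.0614, 0.0359]
ee_rot: [-0.012, 0.656, 0.755, -0.004]
contact_force: [-0.3, -0.2, -1.1]
grip_width: 0.0199
pos [ 0.656  -0.0614  0.0359] jaw ang 8.0 travel [-2.   2.   7.8] tilt 1.43 yaw 0.0 (alt -180.0 ) q6 -0.42
```

```bash
python3 -m crank '{"travel":[[-2,2,3],[-2,2,6],[-2,2,6],[-2,2,6]],"yaw":[0,0,0,0],"fingers":[0,0,0,0]}'
python3 -c "
from h import *
goto([.658,-.063,.0274],8)"
```

```text
clock: 17.28
ee_pos: [0.6583, -0.0631, 0.0302]
ee_rot: [-0.011, 0.656, 0.755, -0.004]
contact_force: [-0.5, 0.1, -1.0]
grip_width: 0.0202
pos [ 0.6583 -0.0631  0.0302] jaw ang 8.0 travel [ 0.2 -0.2  2.8] tilt 1.4 yaw 0.0 (alt -180.0 ) q6 -0.42
```

```bash
python3 -m crank '{"travel":[[0,0,1],[0,0,2.5],[0,0,3.5],[0,0,3.5]],"yaw":[0,0,0,0],"fingers":[0,0,0,0]}'
```

```text
clock: 17.62
ee_pos: [0.6587, -0.0632, 0.0278]
ee_rot: [-0.011, 0.656, 0.755, -0.004]
contact_force: [-1.0, 0.7, 3.5]
grip_width: 0.0201
```

Contact felt; release and lift.

```bash
python3 -m crank '{"travel":[[0,0,0],[0,0,0],[0,0,0],[0,0,0]],"yaw":[0,0,0,0],"fingers":[0.2,0.4,0.6,0.6]}'
python3 -m crank '{"travel":[[0,0,-10],[0,0,-35],[0,0,-70],[0,0,-105],[0,0,-130]],"yaw":[0,0,0,0,0],"fingers":[0.6,0.6,0.6,0.6,0.8]}'
python3 - <<'E'
from h import *
goto([.3925,.293,.16],139)
c=snap("wrist","pics/w21.png");s=snap("side","pics/s21.png")
cv2.imwrite("pics/s21z.png",cv2.resize(s["img"][180:330,340:500,::-1],None,fx=4,fy=4))
E
```

```text
clock: 17.95
ee_pos: [0.6587, -0.0632, 0.0277]
ee_rot: [-0.011, 0.656, 0.755, -0.004]
contact_force: [-0.1, 0.4, 0.2]
grip_width: 0.0512
clock: 18.37
ee_pos: [0.6626, -0.0645, 0.1618]
ee_rot: [-0.009, 0.656, 0.755, -0.003]
contact_force: [0.5, -0.7, 0.8]
grip_width: 0.0618
pos [ 0.6626 -0.0645  0.1618] jaw ang 8.0 travel [ 391.7 -217.5    9.3] tilt 1.13 yaw 49.0 (alt -131.0 ) q6 -0.42
```

View pics/w21.png

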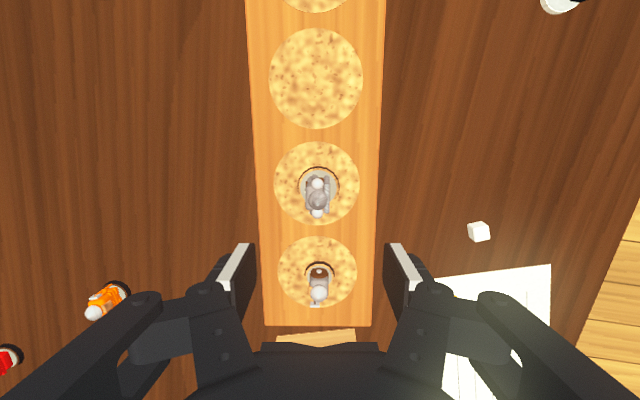

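View pics/s21z.png

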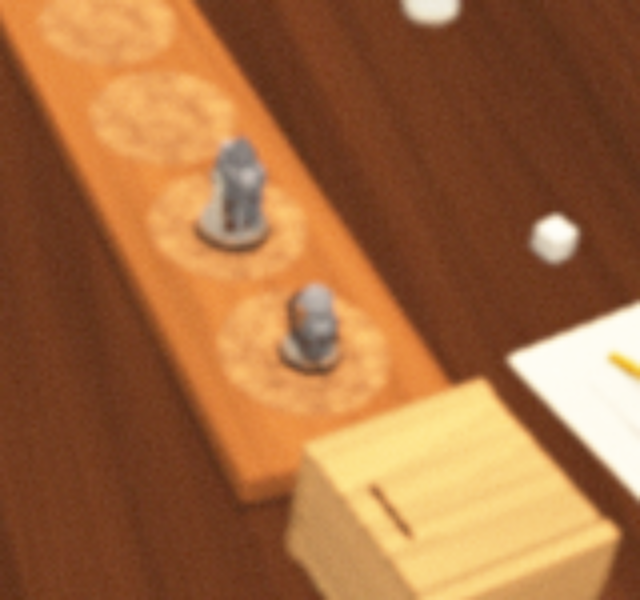

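```bash
python3 -m crank '{"travel":[[33,-18,-3],[66,-37,-5],[99,-55,-5],[132,-74,-5],[165,-92,-5]],"yaw":[7,14,21,28,35],"fingers":[1,1,1,1,1]}'
python3 -c "
from h import *
goto([.3925,.293,.16],139)"
```

```text
clock: 18.88
ee_pos: [0.5495, 0.0864, 0.1719]
ee_rot: [-0.005, 0.854, 0.52, -0.004]
contact_force: [0.5, 0.6, 1.1]
grip_width: 0.0856
pos [0.5495 0.0864 0.1719] jaw ang -27.4 travel [ 111.4 -234.2   14.8] tilt 0.73 yaw 13.6 (alt -166.4 ) q6 0.42
```

```bash
python3 -m crank '{"travel":[[17,-36,0],[34,-72,0],[51,-108,0],[68,-144,0],[85,-180,0]],"yaw":[7,13.5,13.5,13.5,13.5],"fingers":[1,1,1,1,1]}'
python3 -c "
from h import *
goto([.3925,.293,.16],139)
c=snap('wrist','pics/w22.png');fig(c,'ogre')"
```

```text
clock: 19.3
ee_pos: [0.427, 0.2457, 0.174]
ee_rot: [-0.005, 0.909, 0.416, -0.004]
contact_force: [0.2, 0.5, 0.6]
grip_width: 0.0851
pos [0.427  0.2457 0.174 ] jaw ang -40.9 travel [ 13.3 -56.9  14.7] tilt 0.74 yaw 0.1 (alt -179.9 ) q6 0.99
ogre base n 418 circ [0.3943 0.2935] 0.0253 (nominal 0.026 ) fit [0.3926 0.2932] rms 0.0008
   chest n 583 mean [0.4048 0.2935] rect [0.3936 0.293 ] [0.06 0.03] 49.1 thin axis ang 156.7 [0.0064 0.0149]
```

View pics/w22.png

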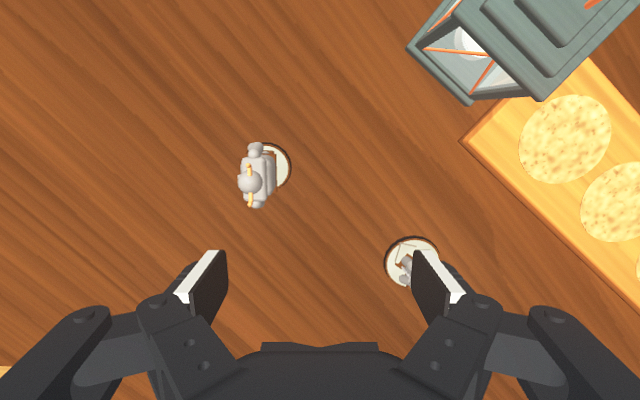

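```bash
python3 -m crank '{"travel":[[6,-30,0],[13,-57,0],[13,-57,15],[13,-57,40],[13,-57,60]],"yaw":[0,0,0,0,0],"fingers":[1,1,1,1,1]}'
python3 -c "
from h import *
goto([.393,.293,.02],139)
c=snap('wrist','pics/w23.png');fig(c,'ogre')"
```

```text
clock: 19.77
ee_pos: [0.3862, 0.2985, 0.114]
ee_rot: [-0.007, 0.908, 0.418, -0.005]
contact_force: [-0.5, -0.4, 0.3]
grip_width: 0.0855
pos [0.3862 0.2985 0.114 ] jaw ang -40.6 travel [ 0.5 10.3 93.9] tilt 0.97 yaw 0.4 (alt -179.6 ) q6 1.11
ogre base n 478 circ [0.3944 0.2949] 0.025 (nominal 0.026 ) fit [0.3933 0.2925] rms 0.0013
   chest n 787 mean [0.4017 0.3042] rect [0.3938 0.2934] [0.059 0.029] 48.7 thin axis ang 154.8 [0.0098 0.0124]
```

View pics/w23.png

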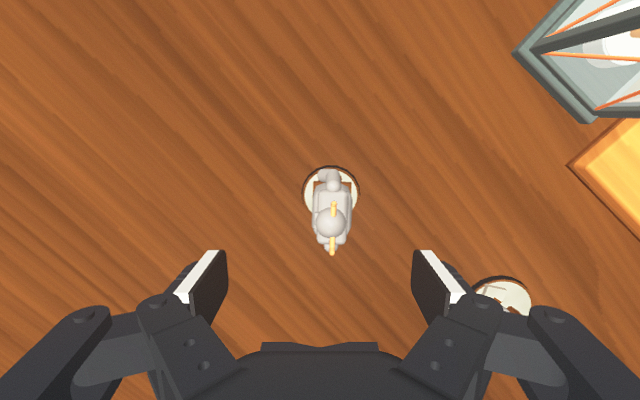

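```bash
python3 -m crank '{"travel":[[0.5,5,10],[0.5,10,25],[0.5,10,40],[0.5,10,55],[0.5,10,55]],"yaw":[0,0,0,0,0],"fingers":[1,1,1,1,1]}'
python3 -c "
from h import *
goto([.3935,.293,.018],139)
c=snap('wrist','pics/w24.png');fig(c,'ogre')"
```

```text
clock: 20.23
ee_pos: [0.3884, 0.2899, 0.0525]
ee_rot: [-0.007, 0.909, 0.418, -0.011]
contact_force: [-0.6, 0.2, 0.1]
grip_width: 0.0855
pos [0.3884 0.2899 0.0525] jaw ang -40.7 travel [ 6.1  2.6 34.4] tilt 1.51 yaw 0.3 (alt -179.7 ) q6 1.09
ogre base n 778 circ [0.3944 0.2945] 0.0249 (nominal 0.026 ) fit [0.3928 0.293 ] rms 0.0012
   chest n 1479 mean [0.4043 0.3048] rect [0.3987 0.2992] [0.045 0.029] 47.3 thin axis ang 178.8 [0.0082 0.0115]
```

View pics/w24.png

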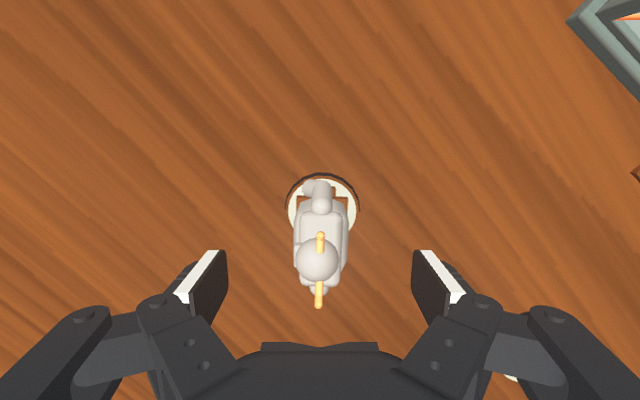

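```bash
python3 -m crank '{"travel":[[3,2,10],[6,2.5,20],[6,2.5,32],[6,2.5,32],[6,2.5,32]],"yaw":[0,0,0,0,0],"fingers":[1,1,1,1,1]}'
python3 -c "
from h import *
goto([.3935,.293,.018],139)"
```

```text
clock: 20.7
ee_pos: [0.394, 0.2934, 0.0217]
ee_rot: [-0.007, 0.909, 0.418, -0.011]
contact_force: [0.2, -0.6, 0.2]
grip_width: 0.0852
pos [0.394  0.2934 0.0217] jaw ang -40.6 travel [-0.5 -0.   3.8] tilt 1.48 yaw 0.4 (alt -179.6 ) q6 1.09
```

```bash
python3 -m crank '{"travel":[[0,0,3],[0,0,3],[0,0,3],[0,0,3],[0,0,3]],"yaw":[0,0,0,0,0],"fingers":[0.8,0.6,0.4,0.2,0]}'
python3 -m crank '{"travel":[[0,0,0],[0,0,0],[0,0,0],[0,0,0]],"yaw":[0,0,0,0],"fingers":[0,0,0,0]}'
python3 -c "
from h import *
goto([.3935,.293,.018],139)
snap('wrist','pics/w25.png')"
```

```text
clock: 21.12
ee_pos: [0.3942, 0.2935, 0.0192]
ee_rot: [-0.007, 0.909, 0.418, -0.01]
contact_force: [-1.3, -1.6, 5.2]
grip_width: 0.0276
clock: 21.45
ee_pos: [0.3942, 0.2936, 0.0193]
ee_rot: [-0.007, 0.909, 0.418, -0.01]
contact_force: [0.7, -0.5, 0.9]
grip_width: 0.0278
pos [0.3942 0.2936 0.0193] jaw ang -40.6 travel [-0.9 -0.2  1.3] tilt 1.44 yaw 0.4 (alt -179.6 ) q6 1.09
```

View pics/w25.png

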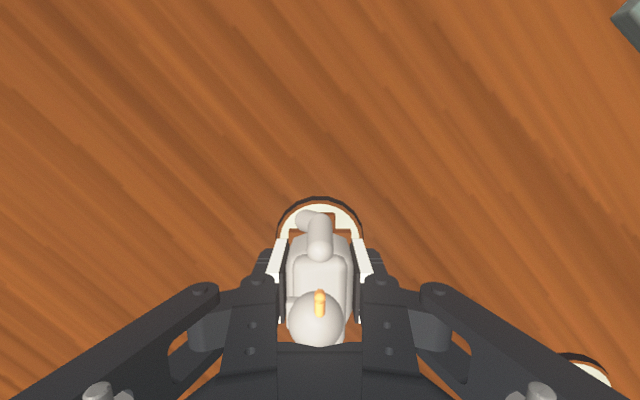

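```bash
python3 -m crank '{"travel":[[0,0,-10],[0,0,-40],[0,0,-80],[0,0,-120],[0,0,-155]],"yaw":[0,0,0,0,0],"fingers":[0,0,0,0,0]}'
python3 -c "
from h import *
goto([.64,.0315,.18],8)
snap('side','pics/s26.png')"
```

```text
clock: 21.92
ee_pos: [0.398, 0.2929, 0.1772]
ee_rot: [-0.007, 0.909, 0.418, -0.01]
contact_force: [1.7, -0.1, -0.9]
grip_width: 0.028
pos [0.398  0.2929 0.1772] jaw ang -40.6 travel [-40.9 353.7  -9.8] tilt 1.4 yaw -48.6 (alt 131.4 ) q6 1.09
```

View pics/s26.png

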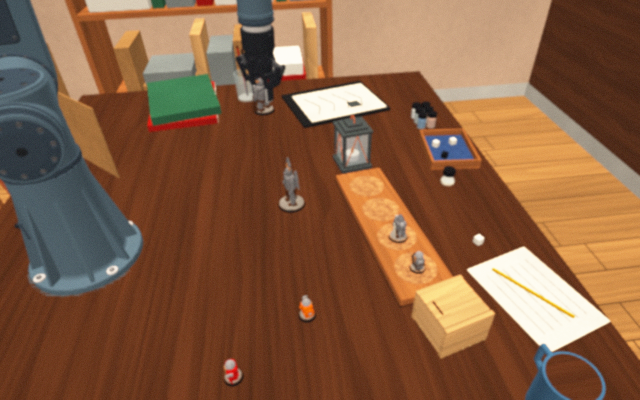

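Ogre is held at (262,95), dwarf and knight stand on discs. Carry it over.

```bash
python3 -m crank '{"travel":[[-4,36,-4],[-8,72,-8],[-13,108,-8],[-17,144,-8],[-21,180,-8]],"yaw":[-7,-14,-21,-28,-35],"fingers":[0,0,0,0,0]}'
python3 -c "
from h import *
goto([.635,.0315,.18],8)"
```

```text
clock: 22.38
ee_pos: [0.5261, 0.1602, 0.1903]
ee_rot: [-0.008, 0.74, 0.672, -0.002]
contact_force: [0.5, 0.5, -0.6]
grip_width: 0.0276
pos [0.5261 0.1602 0.1903] jaw ang -5.5 travel [-117.6  120.9    7.8] tilt 0.88 yaw -13.5 (alt 166.5 ) q6 0.17
```

```bash
python3 -m crank '{"travel":[[-25,26,0],[-50,52,0],[-75,78,0],[-100,103,0],[-117,121,0]],"yaw":[-7,-13.5,-13.5,-13.5,-13.5],"fingers":[0,0,0,0,0]}'
python3 -m crank '{"travel":[[0,0,20],[0,0,50],[0,0,70],[0,0,70]],"yaw":[0,0,0,0],"fingers":[0,0,0,0]}'
python3 - <<'E'
from h import *
c=snap("wrist","pics/w27.png")
d=discs(c)
goto([.6445,.0315,.0373],8)
E
```

```text
clock: 22.8
ee_pos: [0.6366, 0.0292, 0.1879]
ee_rot: [-0.007, 0.657, 0.754, -0.001]
contact_force: [0.1, 0.4, -1.3]
grip_width: 0.0279
clock: 23.13
ee_pos: [0.6318, 0.0299, 0.1124]
ee_rot: [-0.011, 0.657, 0.754, -0.004]
contact_force: [-0.9, 0.7, -2.0]
grip_width: 0.0278
disc [0.6443 0.0304] med -0.001 mad 0.001 th 148.0 282
disc [0.6309 0.1253] med -0.0007 mad 0.0007 th 148.0 341
pos [0.6333 0.0299 0.1151] jaw ang 7.9 travel [-0.9 12.6 77.6] tilt 1.18 yaw -0.1 (alt 179.9 ) q6 -0.28
```

View pics/w27.png

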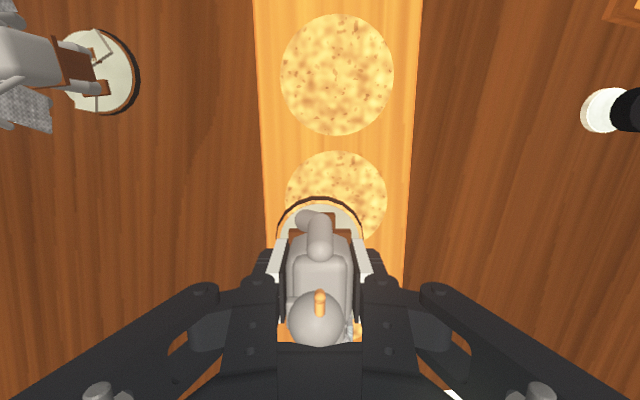

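```bash
python3 -m crank '{"travel":[[0,6,15],[-1,12,30],[-1,12,50],[-1,12,67],[-1,12,67]],"yaw":[0,0,0,0,0],"fingers":[0,0,0,0,0]}'
python3 -c "
from h import *
goto([.6445,.031,.0373],8)"
```

```text
clock: 23.6
ee_pos: [0.6426, 0.0316, 0.0463]
ee_rot: [-0.012, 0.657, 0.754, -0.004]
contact_force: [-1.0, 0.2, -2.0]
grip_width: 0.0282
pos [0.6426 0.0316 0.0463] jaw ang 7.9 travel [-1.   2.   8.9] tilt 1.39 yaw -0.1 (alt 179.9 ) q6 -0.28
```

```bash
python3 -m crank '{"travel":[[-1,2,3],[-1,2,7],[-1,2,7],[-1,2,7]],"yaw":[0,0,0,0],"fingers":[0,0,0,0]}'
python3 -c "
from h import *
goto([.6445,.031,.0373],8)"
```

```text
clock: 23.93
ee_pos: [0.6454, 0.0309, 0.0405]
ee_rot: [-0.011, 0.657, 0.754, -0.003]
contact_force: [-1.4, 0.3, -0.8]
grip_width: 0.0278
pos [0.6454 0.0309 0.0405] jaw ang 7.9 travel [ 0.2 -0.8  3.2] tilt 1.29 yaw -0.1 (alt 179.9 ) q6 -0.28
```

```bash
python3 -m crank '{"travel":[[0,-1,1],[0,-1,2.5],[0,-1,3.5],[0,-1,3.5]],"yaw":[0,0,0,0],"fingers":[0,0,0,0]}'
```

```text
clock: 24.27
ee_pos: [0.6447, 0.0307, 0.0376]
ee_rot: [-0.01, 0.657, 0.754, -0.003]
contact_force: [-0.3, 0.6, 0.5]
grip_width: 0.028
```

```bash
python3 -m crank '{"travel":[[0,0,1],[0,0,1.5],[0,0,1.5]],"yaw":[0,0,0],"fingers":[0,0,0]}'
```

```text
clock: 24.52
ee_pos: [0.6447, 0.0308, 0.0375]
ee_rot: [-0.01, 0.657, 0.754, -0.003]
contact_force: [-3.3, 1.5, 9.1]
grip_width: 0.028
```

```bash
python3 -m crank '{"travel":[[0,0,0],[0,0,0],[0,0,0],[0,0,0],[0,0,0]],"yaw":[0,0,0,0,0],"fingers":[0.2,0.4,0.6,0.75,0.75]}'
python3 -m crank '{"travel":[[0,0,-10],[0,0,-35],[0,0,-70],[0,0,-105],[0,0,-145]],"yaw":[0,0,0,0,0],"fingers":[0.75,0.75,0.75,0.75,0.75]}'
python3 - <<'E'
from h import *
goto([.443,.105,.19],13.3)
c=snap("wrist","pics/w28.png");fig(c,"demon");s=snap("side","pics/s28.png")
cv2.imwrite("pics/s28z.png",cv2.resize(s["img"][100:300,260:500,::-1],None,fx=3,fy=3))
E
```

```text
clock: 24.93
ee_pos: [0.6446, 0.0308, 0.0372]
ee_rot: [-0.011, 0.657, 0.754, -0.003]
contact_force: [-0.3, 0.4, -0.4]
grip_width: 0.064
clock: 25.35
ee_pos: [0.6466, 0.0296, 0.1831]
ee_rot: [-0.011, 0.657, 0.754, -0.004]
contact_force: [0.4, 0.8, -0.9]
grip_width: 0.0641
pos [0.6466 0.0296 0.1831] jaw ang 7.9 travel [ 102.7 -191.4   -1.7] tilt 1.38 yaw -5.4 (alt 174.6 ) q6 -0.28
demon base n 1395 circ [0.4455 0.1038] 0.0321 (nominal 0.0325 ) fit [0.4448 0.1034] rms 0.0007
   chest n 2590 mean [0.4512 0.1077] rect [0.4452 0.105 ] [0.023 0.088] 10.7 thin axis ang -165.4 [0.0039 0.0204]
```

View pics/w28.png

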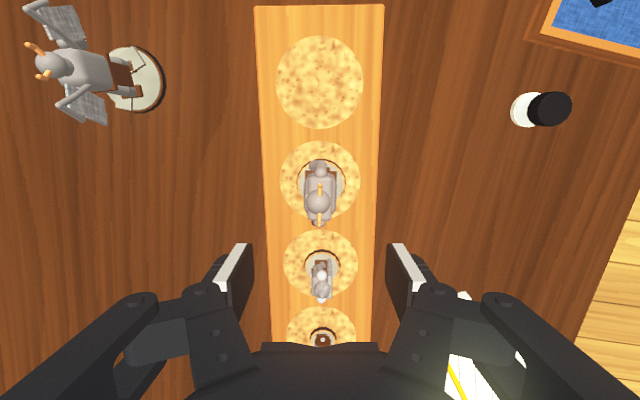

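View pics/s28z.png

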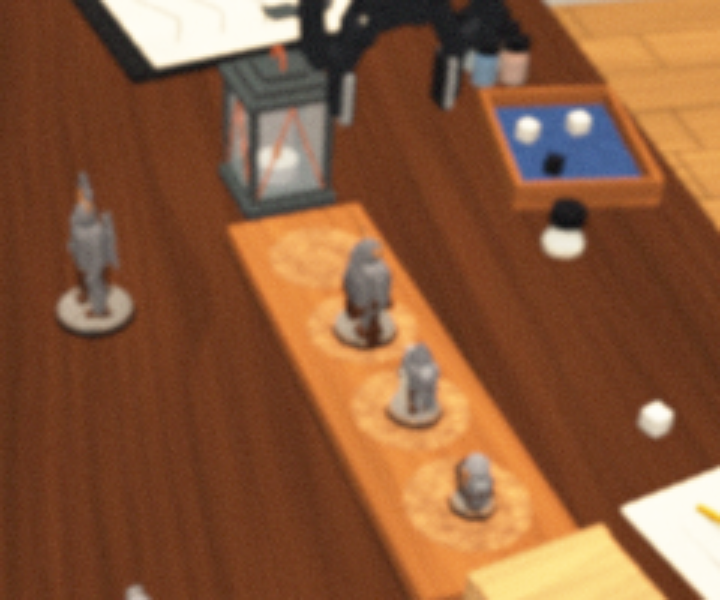

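```bash
python3 - <<'E'
from h import *
R,p=pose(sensors.read_state());c=snap("wrist");P=cloud(c);T=(P-p)@R
for v in (343,346,350,360,380,398): print(v,T[v,320].round(4),T[v,300].round(4))
m=(abs(T[...,0])<.06)&(abs(T[...,1])>.03)&(abs(T[...,1])<.06)&(T[...,2]<.03);print("tip z",np.sort(T[m][:,2])[-5:])
goto([.444,.104,.19],12)
E
python3 -m crank '{"travel":[[20,-38,-4],[41,-76,-8],[61,-114,-8],[82,-152,-8],[102,-190,-8]],"yaw":[-4,-4,-4,-4,-4],"fingers":[1,1,1,1,1]}'
python3 -m crank '{"travel":[[0,0,0],[0,0,0]],"yaw":[0,0],"fingers":[1,1]}'
python3 - <<'E'
from h import *
goto([.444,.104,.15],12)
c=snap("wrist","pics/w29.png");fig(c,"demon")
E
```

```text
343 [-0.1817  0.002   0.1418] [-0.2071 -0.0227  0.1712]
346 [-0.1849  0.002   0.1408] [ 0.0097 -0.004  -0.0812]
350 [ 0.0107  0.0013 -0.0838] [ 0.0102 -0.0039 -0.0832]
360 [ 0.0114  0.0012 -0.0878] [ 0.0114 -0.0036 -0.0878]
380 [ 0.0111  0.0012 -0.0933] [ 0.0114 -0.0033 -0.0935]
398 [ 0.0112  0.0012 -0.0979] [ 0.0111 -0.003  -0.0978]
tip z [-0.01299352 -0.0129377  -0.01285199 -0.01257551 -0.01207055]
pos [0.6506 0.0291 0.188 ] jaw ang 7.9 travel [ 102.6 -194.3    0.8] tilt 0.74 yaw -4.1 (alt 175.9 ) q6 -0.28
clock: 25.92
ee_pos: [0.4516, 0.1024, 0.1973]
ee_rot: [-0.008, 0.63, 0.776, -0.001]
contact_force: [-0.8, 0.1, 0.2]
grip_width: 0.0853
clock: 26.08
ee_pos: [0.4489, 0.1033, 0.1963]
ee_rot: [-0.008, 0.63, 0.777, -0.002]
contact_force: [0.9, 0.5, 0.8]
grip_width: 0.0852
pos [0.4489 0.1033 0.1963] jaw ang 12.0 travel [ 1.2 -4.  46.4] tilt 0.97 yaw -0.0 (alt 180.0 ) q6 -0.25
demon base n 929 circ [0.4435 0.1053] 0.0316 (nominal 0.0325 ) fit [0.4441 0.1048] rms 0.0013
   chest n 631 mean [0.4414 0.1135] rect [0.4412 0.1129] [0.024 0.071] 15.6 thin axis ang -161.7 [0.0068 0.015 ]
```

View pics/w29.png

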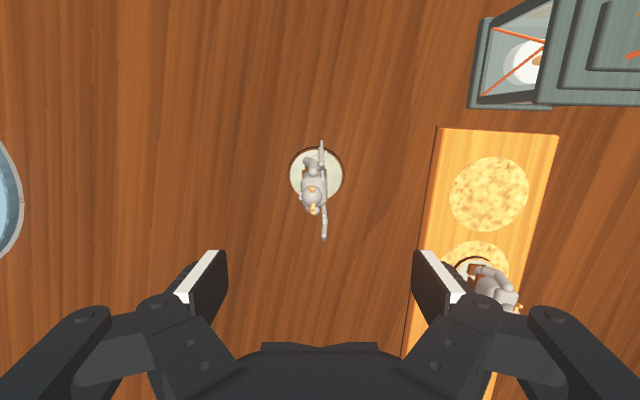

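```bash
python3 -m crank '{"travel":[[1,-4,15],[1,-4,35],[1,-4,60],[1,-4,80],[1,-4,80]],"yaw":[0,0,0,0,0],"fingers":[1,1,1,1,1]}'
python3 - <<'E'
from h import *
goto([.444,.1045,.041],12)
c=snap("wrist","pics/w30.png");fig(c,"demon")
E
```

```text
clock: 26.55
ee_pos: [0.444, 0.1028, 0.1131]
ee_rot: [-0.01, 0.63, 0.776, -0.003]
contact_force: [-0.9, -0.3, 0.4]
grip_width: 0.0854
pos [0.444  0.1028 0.1131] jaw ang 11.9 travel [ 0.8  1.6 72.1] tilt 1.24 yaw -0.1 (alt 179.9 ) q6 -0.25
demon base n 1563 circ [0.4394 0.1097] 0.0358 (nominal 0.0325 ) fit [0.443  0.1082] rms 0.0016
   chest n 1177 mean [0.4404 0.1167] rect [0.441  0.1131] [0.024 0.069] 18.6 thin axis ang -154.9 [0.0063 0.013 ]
```

View pics/w30.png

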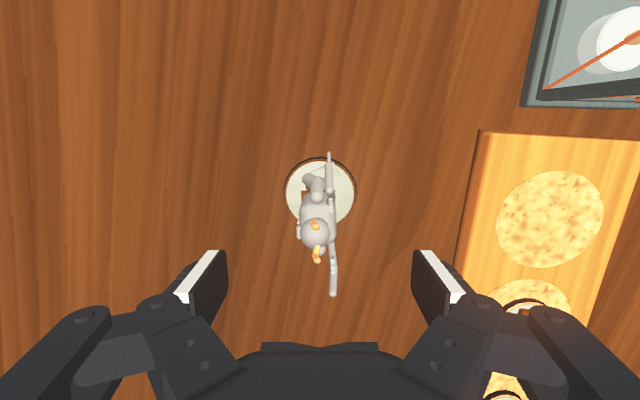

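```bash
python3 -m crank '{"travel":[[1,1.5,15],[1,1.5,35],[1,1.5,52],[1,1.5,62],[1,1.5,62]],"yaw":[0,0,0,0,0],"fingers":[1,1,1,1,1]}'
python3 - <<'E'
from h import *
goto([.444,.1045,.042],12)
c=snap("wrist","pics/w31.png")
E
```

```text
clock: 27.02
ee_pos: [0.4451, 0.1044, 0.0522]
ee_rot: [-0.01, 0.63, 0.776, -0.003]
contact_force: [-0.7, -0.3, -0.1]
grip_width: 0.0851
pos [0.4451 0.1044 0.0522] jaw ang 11.8 travel [ 0.2 -0.9 10.2] tilt 1.24 yaw -0.2 (alt 179.8 ) q6 -0.25
```

View pics/w31.png

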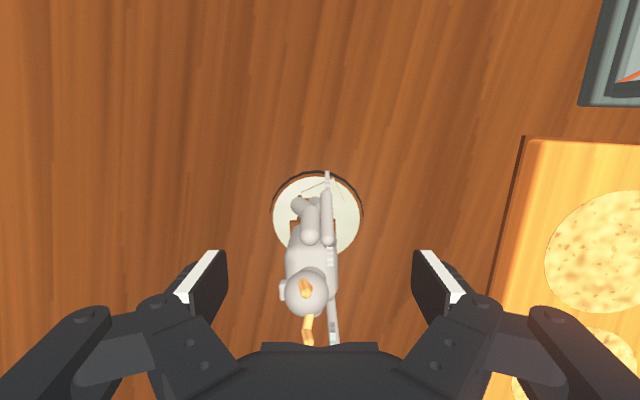

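```bash
python3 -m crank '{"travel":[[0,-1,5],[0,-1,9],[0,-1,9],[0,-1,9]],"yaw":[0,0,0,0],"fingers":[1,0.8,0.7,0.55]}'
python3 -m crank '{"travel":[[0,0,0],[0,0,0],[0,0,0],[0,0,0],[0,0,0]],"yaw":[0,0,0,0,0],"fingers":[0.4,0.3,0.2,0.1,0]}'
python3 -m crank '{"travel":[[0,0,0],[0,0,0]],"yaw":[0,0],"fingers":[0,0]}'
python3 - <<'E'
from h import *
goto([.444,.1045,.042],12)
c=snap("wrist","pics/w32.png")
s=snap("side");cv2.imwrite("pics/s32z.png",cv2.resize(s["img"][100:250,220:380,::-1],None,fx=4,fy=4))
E
```

```text
clock: 27.4
ee_pos: [0.4449, 0.1043, 0.0446]
ee_rot: [-0.009, 0.63, 0.776, -0.003]
contact_force: [-0.1, -0.6, -0.4]
grip_width: 0.0517
clock: 27.82
ee_pos: [0.4449, 0.1043, 0.0448]
ee_rot: [-0.009, 0.63, 0.776, -0.003]
contact_force: [-1.6, -0.3, 2.9]
grip_width: 0.0223
clock: 27.98
ee_pos: [0.4449, 0.1043, 0.0449]
ee_rot: [-0.009, 0.63, 0.776, -0.003]
contact_force: [-1.1, -0.1, 1.2]
grip_width: 0.0227
pos [0.4449 0.1043 0.0449] jaw ang 11.9 travel [ 0.3 -0.8  2.9] tilt 1.12 yaw -0.1 (alt 179.9 ) q6 -0.25
```

View pics/w32.png

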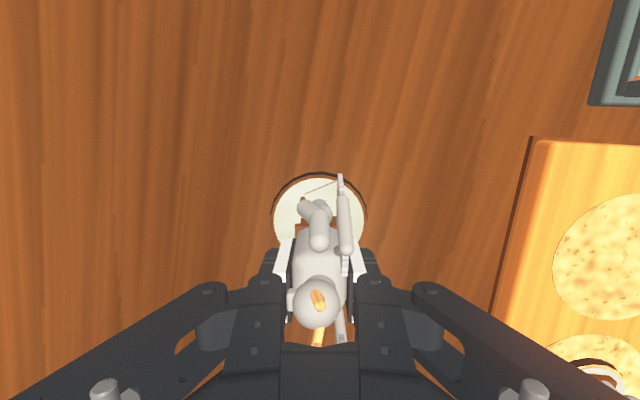

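View pics/s32z.png

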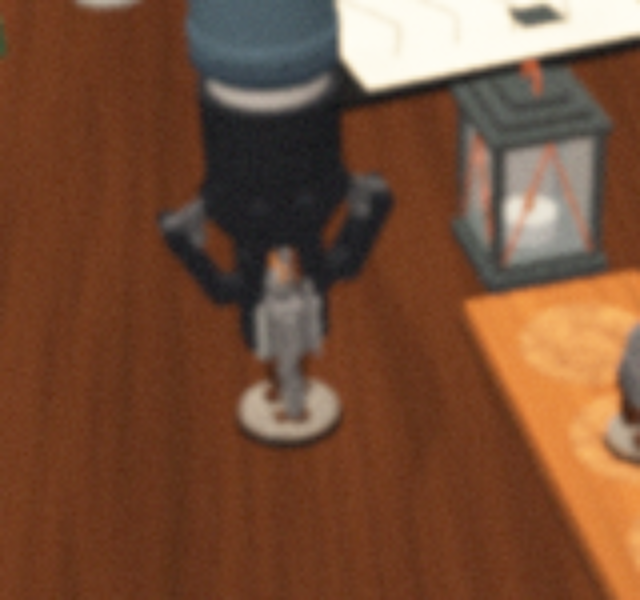

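```bash
python3 -m crank '{"travel":[[0,0,-8],[0,0,-25],[0,0,-50],[0,0,-70],[0,0,-70]],"yaw":[0,0,0,0,0],"fingers":[0,0,0,0,0]}'
python3 -c "
from h import *
goto([.60,.1255,.115],8)"
```

```text
clock: 28.5
ee_pos: [0.4493, 0.1037, 0.1191]
ee_rot: [-0.006, 0.63, 0.776, -0.0]
contact_force: [1.2, 0.1, -1.3]
grip_width: 0.0225
pos [0.4493 0.1037 0.1191] jaw ang 11.9 travel [ -9.7 152.    2.7] tilt 0.74 yaw 3.9 (alt -176.1 ) q6 -0.25
```

```bash
python3 -m crank '{"travel":[[-2,30,0],[-4,60,0],[-6,95,0],[-8,130,0],[-10,152,0]],"yaw":[4,4,4,4,4],"fingers":[0,0,0,0,0]}'
python3 - <<'E'
from h import *
c=snap("wrist","pics/w33.png")
d=discs(c)
goto([.631,.1255,.064],8)
s=snap("side");cv2.imwrite("pics/s33z.png",cv2.resize(s["img"][80:240,260:440,::-1],None,fx=4,fy=3.7))
E
```

```text
clock: 28.92
ee_pos: [0.6026, 0.1255, 0.117]
ee_rot: [-0.006, 0.657, 0.754, -0.0]
contact_force: [-0.4, 0.3, -1.8]
grip_width: 0.0226
pos [0.6055 0.1253 0.1172] jaw ang 7.8 travel [-3.7 25.5 53.1] tilt 0.59 yaw -0.2 (alt 179.8 ) q6 -0.13
```

View pics/w33.png

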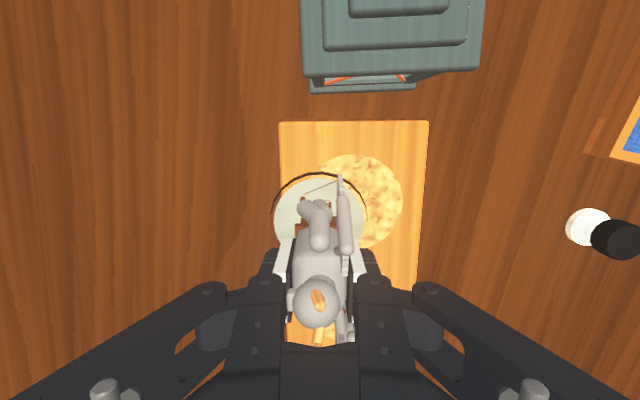

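View pics/s33z.png

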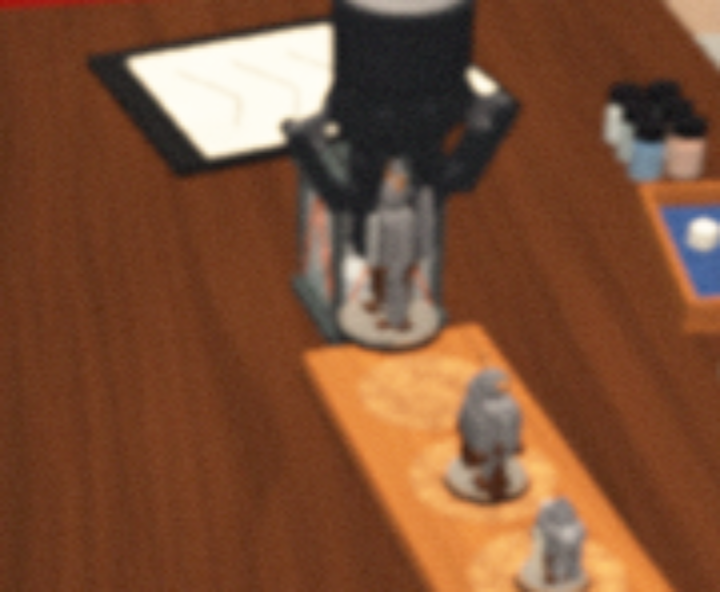

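```bash
python3 -m crank '{"travel":[[-2,12,5],[-4,25.5,15],[-4,25.5,28],[-4,25.5,42],[-4,25.5,42]],"yaw":[0,0,0,0,0],"fingers":[0,0,0,0,0]}'
python3 -c "
from h import *
goto([.631,.1254,.063],8)"
```

```text
clock: 29.43
ee_pos: [0.6241, 0.125, 0.0698]
ee_rot: [-0.009, 0.657, 0.754, -0.003]
contact_force: [-1.1, 0.9, -2.4]
grip_width: 0.0226
pos [0.6241 0.125  0.0698] jaw ang 7.8 travel [-0.6  7.   6.6] tilt 1.09 yaw -0.2 (alt 179.8 ) q6 -0.13
```

```bash
python3 -m crank '{"travel":[[-0.5,4,0],[-0.5,7,1],[-0.5,7,3],[-0.5,7,4],[-0.5,7,4]],"yaw":[0,0,0,0,0],"fingers":[0,0,0,0,0]}'
python3 -c "
from h import *
goto([.631,.1254,.063],8)"
```

```text
clock: 29.85
ee_pos: [0.6311, 0.1255, 0.066]
ee_rot: [-0.009, 0.657, 0.754, -0.003]
contact_force: [0.6, 1.1, -1.7]
grip_width: 0.0224
pos [0.6311 0.1255 0.066 ] jaw ang 7.9 travel [-0.1 -0.1  3. ] tilt 1.07 yaw -0.1 (alt 179.9 ) q6 -0.13
```

```bash
python3 -m crank '{"travel":[[0,0,1],[0,0,2],[0,0,3],[0,0,3]],"yaw":[0,0,0,0],"fingers":[0,0,0,0]}'
```

```text
clock: 30.18
ee_pos: [0.6311, 0.1255, 0.0629]
ee_rot: [-0.009, 0.657, 0.754, -0.003]
contact_force: [0.1, -0.4, -1.6]
grip_width: 0.0225
```

```bash
python3 -m crank '{"travel":[[0,0,0.5],[0,0,1],[0,0,1.5],[0,0,1.5]],"yaw":[0,0,0,0],"fingers":[0,0,0,0]}'
```

```text
clock: 30.52
ee_pos: [0.6312, 0.1255, 0.0628]
ee_rot: [-0.009, 0.657, 0.754, -0.003]
contact_force: [-4.5, -1.0, 7.6]
grip_width: 0.0227
```

```bash
python3 -m crank '{"travel":[[0,0,0],[0,0,0],[0,0,0],[0,0,0],[0,0,0]],"yaw":[0,0,0,0,0],"fingers":[0.25,0.35,0.5,0.7,0.7]}'
python3 -c "
from h import *
snap('wrist','pics/w34.png')"
```

```text
clock: 30.93
ee_pos: [0.6313, 0.1255, 0.0628]
ee_rot: [-0.009, 0.657, 0.754, -0.003]
contact_force: [-0.3, 0.3, -0.3]
grip_width: 0.0599
```

View pics/w34.png

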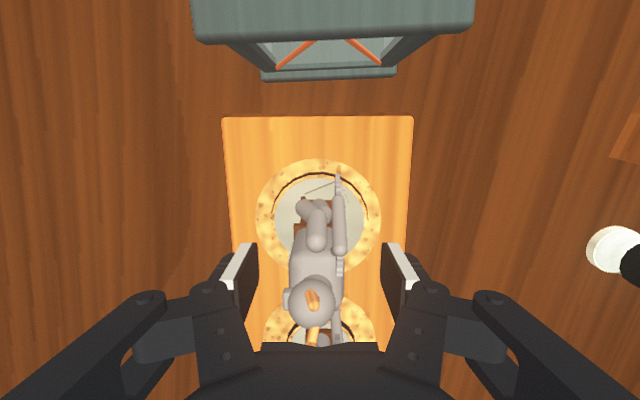

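Demon's base is concentric with the disc; fingers clear on both sides. Lift straight up, then back toward the robot.

```bash
python3 -m crank '{"travel":[[0,0,-12],[0,0,-40],[0,0,-75],[0,0,-110],[0,0,-150]],"yaw":[0,0,0,0,0],"fingers":[0.7,0.7,0.7,0.7,0.7]}'
python3 -m crank '{"travel":[[0,-30,-5],[0,-60,-10],[0,-90,-10],[0,-120,-10],[0,-150,-10]],"yaw":[0,0,0,0,0],"fingers":[0.7,0.7,0.7,0.7,0.7]}'
python3 -m crank '{"travel":[[0,0,0],[0,0,0],[0,0,0],[0,0,0]],"yaw":[0,0,0,0],"fingers":[0.7,0.7,0.7,0.7]}'
python3 - <<'E'
from h import *
from scipy.optimize import least_squares
c=snap("wrist","pics/w35.png");t=snap("top","pics/t35.png");s=snap("side","pics/s35.png")
cv2.imwrite("pics/t35z.png",cv2.resize(t["img"][120:205,200:460,::-1],None,fx=3,fy=3,interpolation=cv2.INTER_CUBIC))
cv2.imwrite("pics/s35z.png",cv2.resize(s["img"][100:320,300:500,::-1],None,fx=3,fy=2.7,interpolation=cv2.INTER_CUBIC))
D=dict(demon=(.6309,.1254),ogre=(.6444,.031),knight=(.6581,-.063),dwarf=(.672,-.157))
H=dict(demon=.114,ogre=.086,knight=.062,dwarf=.044);rb=dict(demon=.0325,ogre=.026,knight=.021,dwarf=.0165)
for n,cc in(("top",t),("side",s)):
    P=cloud(cc);x,y,z=P[...,0],P[...,1],P[...,2]
    for k,(a,b) in D.items():
        m=(np.hypot(x-a,y-b)<.05)&(z>.026); 
        m2=(np.hypot(x-a,y-b)<.05)&(z>.03)&(z<.3)
        print(n,k,"topz-18mm",(z[m2].max()-.018).round(4),"expected",H[k],"body mean",x[m2].mean().round(4),y[m2].mean().round(4),"disc",a,b)
E
```

```text
clock: 31.4
ee_pos: [0.6329, 0.1244, 0.214]
ee_rot: [-0.009, 0.657, 0.754, -0.003]
contact_force: [0.2, 0.1, -0.0]
grip_width: 0.0599
clock: 31.82
ee_pos: [0.4833, 0.1036, 0.2275]
ee_rot: [-0.009, 0.657, 0.754, -0.003]
contact_force: [0.0, -0.3, 0.4]
grip_width: 0.0598
clock: 32.15
ee_pos: [0.4845, 0.1036, 0.2283]
ee_rot: [-0.008, 0.657, 0.754, -0.002]
contact_force: [0.8, -0.4, 0.5]
grip_width: 0.0595Traceback (most recent call last):
  File "<stdin>", line 13, in <module>
    return umr_maximum(a, axis, None, out, keepdims, initial, where)
ValueError: zero-size array to reduction operation maximum which has no identity
```

View pics/s35z.png

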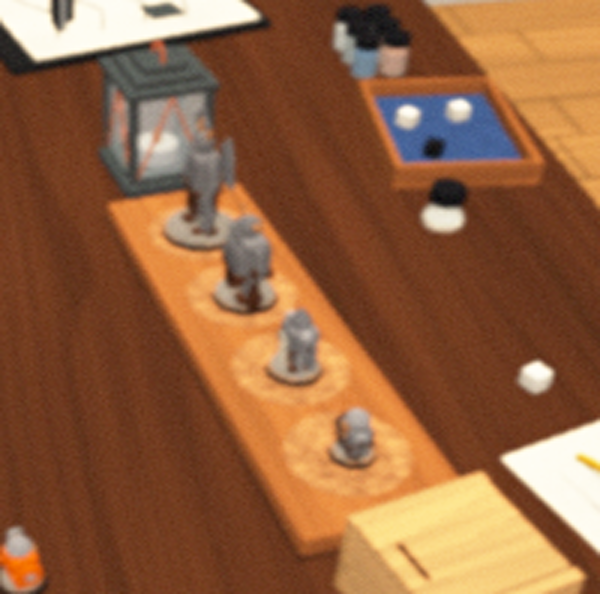

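View pics/t35z.png

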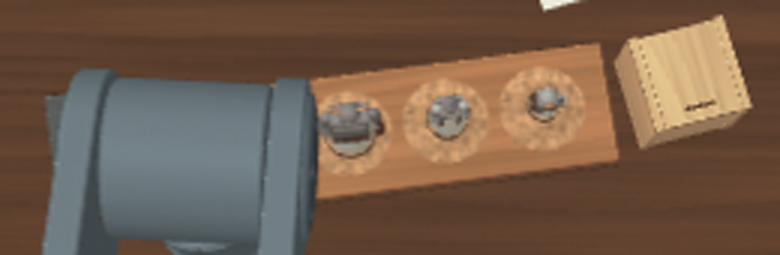

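View pics/w35.png

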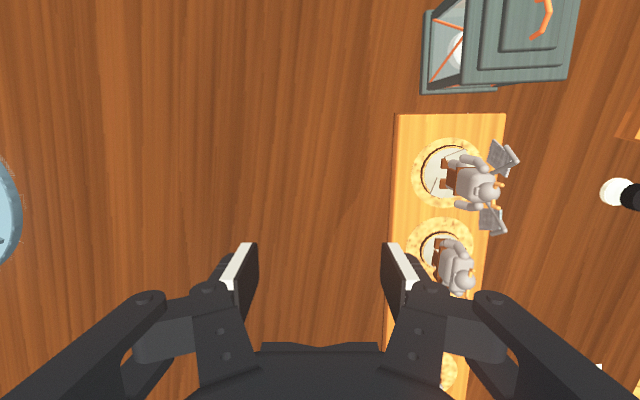

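```bash
python3 - <<'E'
from h import *
from scipy.optimize import least_squares
D=dict(demon=(.6309,.1254),ogre=(.6444,.031),knight=(.6581,-.063),dwarf=(.672,-.157))
rb=dict(demon=.0325,ogre=.026,knight=.021,dwarf=.0165)
for n in("side","wrist","top"):
    c=snap(n);P=cloud(c);x,y,z=P[...,0],P[...,1],P[...,2]
    for k,(a,b) in D.items():
        near=np.hypot(x-a,y-b)<.05
        m=near&(z>.0205)&(z<.027)
        m2=near&(z>.03)&(z<.3)
        if m.sum()<15: print(n,k,"few");continue
        vv,uu=np.where(m);X=plane(c,np.c_[uu,vv],.023)[:,:2]
        h=cv2.convexHull(X.astype(np.float32))[:,0,:].astype(float)
        q=least_squares(lambda q:np.hypot(*(h-q).T)-rb[k],[a,b],loss="soft_l1",f_scale=.001).x
        print(n,k,m.sum(),"base-disc mm",((q-[a,b])*1000).round(1),"height",((z[m2].max()-.018)*1000).round(1))
E
```

```text
side demon 191 base-disc mm [-2.  -1.5] height 113.3
side ogre 121 base-disc mm [-2.9 -8.9] height 85.4
side knight 111 base-disc mm [1.2 4.5] height 60.4
side dwarf 80 base-disc mm [-1.4 -7.9] height 45.2
wrist demon 944 base-disc mm [-0.1  2.7] height 114.7
wrist ogre 378 base-disc mm [ 0.8 -1. ] height 85.8
wrist knight few
wrist dwarf few
top demon few
top ogre 101 base-disc mm [-20.9  -1.3] height 86.5
top knight 116 base-disc mm [-4.5  4.1] height 61.8
top dwarf 80 base-disc mm [-24.2  14.5] height 44.8
```

```bash
python3 -c "
from h import *
goto([.60,-.14,.23],8)"
python3 -m crank '{"travel":[[-38,0,0],[-76,0,0],[-114,0,0],[-150,0,0],[-190,0,0]],"yaw":[0,0,0,0,0],"fingers":[0.7,0.7,0.7,0.7,0.7]}'
python3 -m crank '{"travel":[[-30,30,0],[-55,60,0],[-55,80,0],[-55,80,0],[-55,80,0]],"yaw":[0,0,0,0,0],"fingers":[0.7,0.7,0.7,0.7,0.7]}'
python3 - <<'E'
from h import *
from scipy.optimize import least_squares
D=dict(demon=(.6309,.1254),ogre=(.6444,.031),knight=(.6581,-.063),dwarf=(.672,-.157))
rb=dict(demon=.0325,ogre=.026,knight=.021,dwarf=.0165)
c=snap("wrist","pics/w36.png");goto([.6,-.14,.23]);P=cloud(c);x,y,z=P[...,0],P[...,1],P[...,2]
for k,(a,b) in D.items():
    near=np.hypot(x-a,y-b)<rb[k]+.012
    m=near&(z>.0215)&(z<.026)
    if m.sum()<15: print(k,"few");continue
    vv,uu=np.where(m);X=plane(c,np.c_[uu,vv],.023)[:,:2]
    h=cv2.convexHull(X.astype(np.float32))[:,0,:].astype(float)
    q=least_squares(lambda q:np.hypot(*(h-q).T)-rb[k],[a,b],loss="soft_l1",f_scale=.001).x
    print(k,m.sum(),"base-disc mm",((q-[a,b])*1000).round(1))
E
```

```text
pos [0.4835 0.1036 0.2273] jaw ang 7.9 travel [-257.2   82.    -6.6] tilt 1.1 yaw -0.1 (alt 179.9 ) q6 -0.17
clock: 32.87
ee_pos: [0.5096, -0.0858, 0.2253]
ee_rot: [-0.009, 0.657, 0.754, -0.003]
contact_force: [0.7, 0.2, 0.5]
grip_width: 0.0598
clock: 33.28
ee_pos: [0.5966, -0.1295, 0.2224]
ee_rot: [-0.01, 0.657, 0.754, -0.003]
contact_force: [-0.1, 0.7, 0.1]
grip_width: 0.0601
pos [ 0.5959 -0.1291  0.2226] jaw ang 7.9 travel [-11.3   2.4  -7.6] tilt 1.22 
demon few
ogre 371 base-disc mm [ 1.3 -5.5]
knight 236 base-disc mm [ 3.7 -1.6]
dwarf 80 base-disc mm [ 3.4 -2. ]
```

View pics/w36.png

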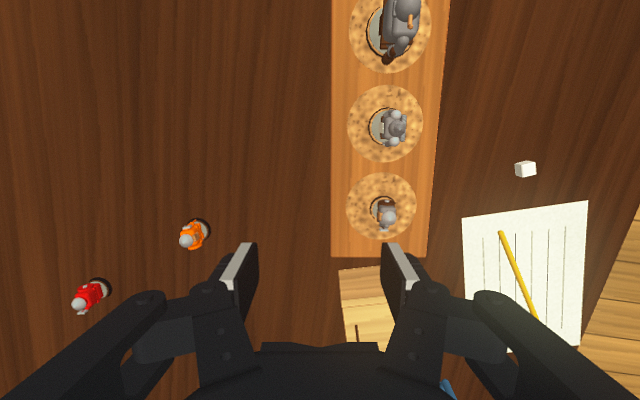

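```bash
python3 -c "
from plant import manip
print(manip.sign_off())"
```

```text
the job is handed in; nothing more can be done
None
```

The four figures stand upright on the cork discs in order of height: demon at the lantern end, then ogre, knight and dwarf by the box. I handed the job in at about 33 s, with the arm raised and touching nothing. No verdict came back.

- **First grasp missed:** My first try at the dwarf closed on air just above it and disturbed nothing. The wrist and side cameras both put the fingertips about 10 mm behind the reported TCP, not 22 mm ahead of it. I corrected for that, and every grasp after that held.
- **Placing:** I lowered each figure until I felt contact with the board (3.5 to 9 N) before letting go.
- **Centring:** Wrist camera fits put every base within about 6 mm of its disc's middle, against the 12 mm limit. The wrist pictures also show each base roughly centred on its disc.
- **Heights:** Measured from the board, the figures came out within about 2 mm of their true heights, so they are standing flat.
- **Checks that disagreed:** Fits from the side camera scattered up to 9 mm. From the top camera they scattered up to 28 mm, and it could not see the demon. I put this down to figure bodies mixing into the base fits and to calibration offset between cameras, and relied on the wrist views.
- **Lantern and box:** They look unmoved in the last side picture; I did not measure them.

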